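# Leak-check the sealed jars and pack them in the clamshell case

## Task

Leak-check and pack the three or four sealed jars, oldest stock first: red lid, then yellow, green and blue (one colour may be missing). Lean each jar to 30 degrees over the grey drip pad and hold it so for two seconds, bring it back level and stand it in a free pocket of the black case before you take the next; when all are in, close the case's hinged upper half gently until the two halves meet all round. Leave everything else on the bench alone.

Things in the scene. Friction and masses are not known exactly. Their poses are not given: they have to be found in the camera images.
- jar_red: sealed white jar with a red lid; may be absent. Body 64 mm across and 55 mm high, on top of it the lid, a red knob 40 mm across and 35 mm high (90 mm in all); about 0.25 kg. Origin: centre of the underside; z up along the jar
- jar_yellow: sealed white jar with a yellow lid; may be absent. Body 64 mm across and 55 mm high, on top of it the lid, a yellow knob 40 mm across and 35 mm high (90 mm in all); about 0.25 kg. Origin: centre of the underside; z up along the jar
- jar_green: sealed white jar with a green lid; may be absent. Body 64 mm across and 55 mm high, on top of it the lid, a green knob 40 mm across and 35 mm high (90 mm in all); about 0.25 kg. Origin: centre of the underside; z up along the jar
- jar_blue: sealed white jar with a blue lid; may be absent. Body 64 mm across and 55 mm high, on top of it the lid, a blue knob 40 mm across and 35 mm high (90 mm in all); about 0.25 kg. Origin: centre of the underside; z up along the jar
- pad: grey round drip pad, fixed flat on the bench, 140 mm across, 2 mm thick; origin: centre of its underside
- case: lower half of the black clamshell case, fixed to the bench: an open box 176 x 176 mm outside, 50 mm high, walls and dividers 4 mm, with 2 x 2 square pockets of 82 mm (centres at x = +-43, y = +-43 mm in its frame; floor 4 mm thick, dividers up to the rim at most). Origin: centre of the underside, z up; the hinge runs along its -y edge, parallel to its x axis, at the rim
- lid (a joint): upper half of the case, 176 x 176 x 56 mm hollow shell, hinged: angle in rad, 0 = shut rim on rim, 1.57 = standing upright, opens towards the case's -y; a stiff hinge, stays where it is left (about 4 N at the free edge moves it)
- hinge (a point): middle of the hinge line, 50 mm above the bench; turns with the lid: x along the hinge, y from the hinge to the lid's free edge (176 mm away), z from the rim to the lid's outer face (56 mm, two ribs 59 mm)
- tab (a point): middle of the orange tab on the lid's free edge: 50 mm wide along the hinge's direction, sticks out 25 mm, 10 mm thick; 190 mm from the hinge line
- carton_a: bystander, leave alone: white carton 80 x 150 x 40 mm; origin: centre of the underside
- carton_b: bystander, leave alone: white carton 70 x 130 x 35 mm; origin: centre of the underside
- tape: bystander, leave alone: roll of brown tape lying flat, 96 mm across, 45 mm high; origin: centre of the underside
- panels: bystander, leave alone: stack of black display panels, 75 x 150 x 32 mm; origin: centre of the underside
- film_roll: bystander, leave alone: roll of clear film lying along its y axis, 160 mm long, 56 mm thick; origin: centre of the underside
- brush: bystander, leave alone: brush 170 mm long, lying along its x axis; origin: centre of the underside
There are look-alikes about, which are no part of the job. Leave any turquoise look-alike of the jar_yellow alone.

How it is judged (in metres and radians):
On the way, in this order (a step that is already met when the one before it is completed fails the run):
1. the red-lidded jar, if there is one, is leaned to about 30 degrees (22 to 38) over the drip pad (foot's centre within 80 mm of the pad's centre, sideways) for 1 s (angle between jar_red's own z axis and vertical between 0.384 and 0.663 rad and horizontal distance between jar_red and pad below 0.08 m), for 1 s.
2. the red-lidded jar stands level on the case's floor, let go (x of jar_red in the frame of case between -0.084 and 0.084 m and y of jar_red in the frame of case between -0.084 and 0.084 m and z of jar_red in the frame of case between -0.002 and 0.015 m and angle between jar_red's own z axis and vertical below 0.12 rad and contact force between the fingers and jar_red below 0.3 N and linear speed of jar_red below 0.03 m/s), for 0.2 s.
3. the yellow-lidded jar, if there is one, is leaned to about 30 degrees (22 to 38) over the drip pad (foot's centre within 80 mm of the pad's centre, sideways) for 1 s (angle between jar_yellow's own z axis and vertical between 0.384 and 0.663 rad and horizontal distance between jar_yellow and pad below 0.08 m), for 1 s.
4. the yellow-lidded jar stands level on the case's floor, let go (x of jar_yellow in the frame of case between -0.084 and 0.084 m and y of jar_yellow in the frame of case between -0.084 and 0.084 m and z of jar_yellow in the frame of case between -0.002 and 0.015 m and angle between jar_yellow's own z axis and vertical below 0.12 rad and contact force between the fingers and jar_yellow below 0.3 N and linear speed of jar_yellow below 0.03 m/s), for 0.2 s.
5. the green-lidded jar, if there is one, is leaned to about 30 degrees (22 to 38) over the drip pad (foot's centre within 80 mm of the pad's centre, sideways) for 1 s (angle between jar_green's own z axis and vertical between 0.384 and 0.663 rad and horizontal distance between jar_green and pad below 0.08 m), for 1 s.
6. the green-lidded jar stands level on the case's floor, let go (x of jar_green in the frame of case between -0.084 and 0.084 m and y of jar_green in the frame of case between -0.084 and 0.084 m and z of jar_green in the frame of case between -0.002 and 0.015 m and angle between jar_green's own z axis and vertical below 0.12 rad and contact force between the fingers and jar_green below 0.3 N and linear speed of jar_green below 0.03 m/s), for 0.2 s.
7. the blue-lidded jar, if there is one, is leaned to about 30 degrees (22 to 38) over the drip pad (foot's centre within 80 mm of the pad's centre, sideways) for 1 s (angle between jar_blue's own z axis and vertical between 0.384 and 0.663 rad and horizontal distance between jar_blue and pad below 0.08 m), for 1 s.
8. the blue-lidded jar stands level on the case's floor, let go (x of jar_blue in the frame of case between -0.084 and 0.084 m and y of jar_blue in the frame of case between -0.084 and 0.084 m and z of jar_blue in the frame of case between -0.002 and 0.015 m and angle between jar_blue's own z axis and vertical below 0.12 rad and contact force between the fingers and jar_blue below 0.3 N and linear speed of jar_blue below 0.03 m/s), for 0.2 s.
At the end, for the whole second after the job is handed in: every jar that is present stands level (within 7 degrees) and still on the floor of the case, inside its walls, and the upper half is shut (within 2 degrees) (x of jar_red in the frame of case between -0.084 and 0.084 m and y of jar_red in the frame of case between -0.084 and 0.084 m and z of jar_red in the frame of case between -0.002 and 0.015 m and angle between each of jar_red, jar_yellow, jar_green, jar_blue's own z axis and vertical below 0.12 rad and linear speed of each of jar_red, jar_yellow, jar_green, jar_blue below 0.03 m/s and x of jar_yellow in the frame of case between -0.084 and 0.084 m and y of jar_yellow in the frame of case between -0.084 and 0.084 m and z of jar_yellow in the frame of case between -0.002 and 0.015 m and x of jar_green in the frame of case between -0.084 and 0.084 m and y of jar_green in the frame of case between -0.084 and 0.084 m and z of jar_green in the frame of case between -0.002 and 0.015 m and x of jar_blue in the frame of case between -0.084 and 0.084 m and y of jar_blue in the frame of case between -0.084 and 0.084 m and z of jar_blue in the frame of case between -0.002 and 0.015 m and value of joint lid below 0.035 rad and velocity of joint lid between -0.05 and 0.05 rad/s); the robot touches nothing.
It fails at once if a bystander on the bench is moved more than 50 mm (distance of any of carton_a, carton_b, tape, panels, film_roll, brush from where it was at the start of the episode above 0.05 m).
It fails at once if the upper half is slammed (faster than 3 rad/s) (velocity of joint lid below -3 rad/s).
Of jar_red, jar_yellow, jar_green, jar_blue only 3 to 4 are there at a start; the rules pass over those that are not, and their reading is None.
At some moment in a run one of jar_red, jar_yellow, jar_green, jar_blue may be knocked a few centimetres aside while the robot is not near it.
Once in a run the grip may slacken for a moment while it holds something.
It also fails if it takes over 210 s, if anything falls off the work surface, if the arm or the gripper's body presses on something with over 40 N, if the wrist force passes 120 N, or if a joint passes its speed limit or range.

## Robot

A 6-joint arm with a two-finger parallel gripper is mounted at the origin on the work surface. World frame = base frame: x ahead of the robot, y to its left, z up, the work surface at z = 0. Lengths are in mm, angles in rad, forces in N, time in s.
With the tool pointing down it reaches from about 350 to 850 mm from the base axis. Payload 8.1 kg.
Tool frame: the origin (TCP) lies at the very end of the fingers, on their centre line; the grasp point (between the pads) lies 19 mm behind it; z points along the fingers, y is the line along which they close (so a half turn about z gives the same grasp; the last joint's range is limited). The gripper opens to 85 mm and grips with 20 to 120 N. Pads are 22 mm wide; open, the fingers measure 114 mm over their backs; the gripper's body (76 mm by 85 mm) begins 54 mm behind the grasp point. The pads swing forward as they close: fully open they stand 13 mm farther back than shut.
Start: joints at [1.194, 0.13, 1.488, -0, 1.523, -0.085], TCP at [172.584, 574.647, 196.192] pointing down, gripper open.
Joint ranges: [-2.96, 2.96], [-0.89, 2.26], [0.02, 2.5], [-1.34, 4.48], [0, 2.73], [-2.66, 2.66]. Speed limits (rad/s): [2.39, 2.39, 2.79, 3.14, 3.14, 3.14].

## Interface

Orientations are given as a unit quaternion [x, y, z, w].
In Python, from plant import readout, imaging, bot gives the robot as it stands.
- The arm moves only by the shell command python3 -m inch 'ROWS' [OPENING] [FORCE]. ROWS is JSON, a list of rows, each an object of numbers: "x", "y", "z": the shift along the tool's x, y, z normalised to -1 to 1, where 1 is 300 mm; "ax", "ay", "az": the turn, a rotation vector about the tool's x, y, z normalised to -1 to 1, where 1 is 360 degrees. A call has 1 to 12 rows; each row is the pose to reach, as a shift and turn from the pose commanded when the call began, along the tool's axes at that moment, turning the shorter way round; what a row does not reach only later rows make up. A row lasts 1/12 s, in which the tool goes at most 41.7 mm and 7.16 degrees, less where a joint would pass 70% of its speed; a pose out of reach is approached as far as the arm can. A call with a number of a shift or a turn outside -1 to 1 is refused whole. A call with a gripper value outside its range is refused whole. OPENING is the opening, from 0 (shut) to 1 (fully open), set as the call begins (- or left out, the last holds). The fingers move at their own pace and stop on an object; FORCE is the grip in N (left out, the last holds). Time passes only in rows, so rows that repeat a pose let the fingers close. It gives the time, the measured TCP pose, the force, the opening and the grip force at its end, in the units of the state.
- readout.read_state(): the state, without advancing time (a new reading comes with each control period).
- imaging.capture(name): name is "side" or "top" or "wrist"; returns a dict with "frame" (480x640x3 uint8, blue, green, red), "z_map" (480x640 float32, mm along the optical axis (not along the pixel's ray), 0 where there is no reading), "camera_matrix" (3x3 intrinsics, pixels), "k1" (the pictures are not rectified: a ray, as slopes to the right and down, at radius r is drawn at 1 + k1 r^2 times it, then the intrinsics apply), "origin" and "orientation" of the camera in the world. Camera axes: x right, y down, z forward; pixel columns grow to the right and rows downward; lengths in mm; the calibration is good to about 2 mm. A picture is of the moment at which its call begins.
- bot.sign_off(): hands the job in; it is judged then, once.
The state is a dict: "time": time; "joint_positions": joint angles; "dq": joint speeds; "effort": joint torques, N m; "eef_pos": TCP position; "ee_rot": TCP orientation; "force": force on the tool from outside, world axes, zero at the start; "torque": the same for the moment, N m; "gripper_width": finger opening in mm; "grip_force": force on a finger pad.
Only numpy, scipy, OpenCV 4.12 (cv2) and the standard library are available. Lean on these libraries where they do the work, as an engineer would, in place of code of your own. Each camera call takes 0.05 s, during which the arm holds its last target. There are 200 camera calls.

## Working session

There is one attempt and no reset: what is moved stays moved. The work goes in short steps, Python scripts to look and compute and a shell command to move; the robot and the scene stay as the last step left them, time stands still between calls to the robot, and variables do not carry over. Pictures are saved under pics/ and viewed, at most 14 in all, crops included, and the job is handed in when it is done.

```bash
ls; mkdir -p pics; python3 - <<'E'
from plant import readout, imaging
import cv2,json
s=readout.read_state();print(s)
for n in("top","side"):
    c=imaging.capture(n);cv2.imwrite(f"pics/{n}0.png",c["frame"]);print(n,c["camera_matrix"],c["k1"],c["origin"],c["orientation"])
E
```

```text
pics
{'time': 0.0, 'joint_positions': array([ 1.19358728e+00,  1.31160890e-01,  1.48927314e+00, -1.38541558e-05,
        1.52302718e+00, -8.54259319e-02]), 'dq': array([ 5.32702241e-04, -2.81533018e-04,  1.15829008e-03, -1.38405071e-03,
        6.82303916e-05,  2.17498600e-04]), 'effort': array([ 5.38456407e-04, -5.69392884e+01, -5.00563216e+01, -6.60617434e-05,
        1.46046866e-02, -2.02289641e-05]), 'eef_pos': array([172.36508403, 574.05930034, 195.14804807]), 'ee_rot': array([ 1.45374176e-01,  9.89376307e-01, -9.10978894e-04, -2.07457867e-04]), 'force': array([-0.09198667, -0.78889579,  0.13115968]), 'torque': array([ 0.00267705, -0.05912762, -0.00872133]), 'grip_force': 0.0, 'gripper_width': 85.57490592504863}
top [[445.66116125   0.         325.11018233]
 [  0.         445.66116125 247.02447824]
 [  0.           0.           1.        ]] 0.034617650602557504 [ 479.68726411   51.06689046 1078.10578311] [ 0.71399885 -0.69953384  0.02377797 -0.01710705]
side [[506.2867593    0.         318.77805802]
 [  0.         506.2867593  238.43335496]
 [  0.           0.           1.        ]] 0.035550401665078085 [  26.20753302 -502.90801524  717.00649764] [ 0.84396822 -0.33790829  0.14660725 -0.38992557]
```

View pics/top0.png

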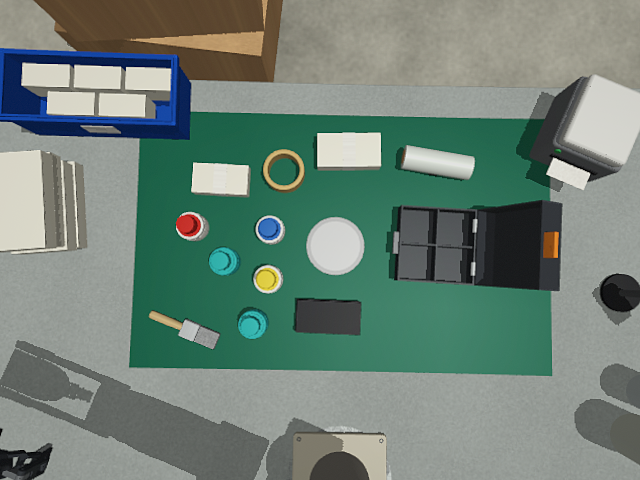

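View pics/side0.png

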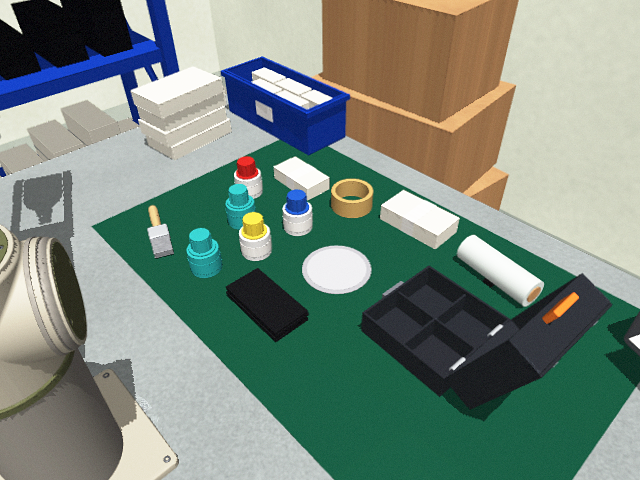

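Top view: red jar (190,225), blue jar (269,229) and yellow jar (267,278), with no green. The two all-turquoise look-alikes are at (223,261) and (252,323). The pad is at (335,246), the case at (433,245), and the lid is open to the right with its orange tab at (551,245). The yellow-lidded jar has a white body and a yellow knob, so it fits the description; the turquoise ones don't. Next I measure and confirm in a crop.

```bash
cat > h.py <<'E'
import numpy as np, cv2
from scipy.spatial.transform import Rotation as R
from plant import readout, imaging
HSV={"red":[((0,120,60),(8,255,255)),((172,120,60),(180,255,255))],"yellow":[((22,120,80),(34,255,255))],
 "green":[((45,150,110),(75,255,255))],"blue":[((108,120,60),(125,255,255))],"turq":[((84,100,60),(98,255,255))],"orange":[((9,180,120),(18,255,255))]}
def rays(c,px):
    u=cv2.undistortPoints(np.float64(px).reshape(-1,1,2),c["camera_matrix"],np.array([c["k1"],0,0,0.]))[:,0]
    return R.from_quat(c["orientation"]).apply(np.c_[u,np.ones(len(u))])
def onplane(c,px,z):
    d=rays(c,px);o=c["origin"];return o+d*((z-o[2])/d[:,2])[:,None]
def depthpts(c,px):
    px=np.int32(px).reshape(-1,2);return c["origin"]+rays(c,px)*c["z_map"][px[:,1],px[:,0]][:,None]
def mask(c,col):
    h=cv2.cvtColor(c["frame"],cv2.COLOR_BGR2HSV);return sum(cv2.inRange(h,np.array(a),np.array(b)) for a,b in HSV[col])
def blobs(c,col,amin=60):
    n,l,s,ce=cv2.connectedComponentsWithStats(mask(c,col))
    return [np.argwhere(l==i)[:,::-1] for i in range(1,n) if s[i,4]>=amin]
def knobs(c,col,zt=90,tol=6):
    """knob top discs: centre on plane zt, diameter, depth height, pixel"""
    out=[]
    for p in blobs(c,col):
        q=depthpts(c,p);t=p[abs(q[:,2]-zt)<tol]
        if len(t)<40: out.append(("low",p.mean(0).round(),q.mean(0).round(1),q[:,2].max().round(1)));continue
        w=onplane(c,t,zt);(x,y),r=cv2.minEnclosingCircle(np.float32(w[:,:2]))
        out.append((np.round([x,y],1),"mean",w[:,:2].mean(0).round(1),"d",round(2*r,1),"z",np.median(depthpts(c,t)[:,2]).round(1),"px",t.mean(0).round()))
    return out
def state():
    s=readout.read_state();r=R.from_quat(s["ee_rot"])
    print("t%.1f"%s["time"],"tcp",s["eef_pos"].round(1),"w%.1f"%s["gripper_width"],"gf%.0f"%s["grip_force"],"F",s["force"].round(1),"tool z",r.as_matrix()[:,2].round(3),"y",r.as_matrix()[:,1].round(3));return s
def goto(p,s=None):
    """shift to world point p in the tool axes and row units"""
    s=s or readout.read_state()
    return (R.from_quat(s["ee_rot"]).inv().apply(np.array(p)-s["eef_pos"])/300).round(3)
E
python3 - <<'E'
from h import *
c=imaging.capture("top");d=imaging.capture("side")
for n in HSV:
    print(n,*knobs(c,n),sep="\n   ")
    for p in blobs(d,n): print("   side px",p.mean(0).round(), "d",depthpts(d,p).mean(0).round(0))
# pad
h=cv2.cvtColor(c["frame"],cv2.COLOR_BGR2HSV)
m=cv2.inRange(h,np.array((0,0,120)),np.array((180,40,255)));n,l,s,ce=cv2.connectedComponentsWithStats(m)
i=l[246,335];p=np.argwhere(l==i)[:,::-1];w=onplane(c,p,2);print("pad",cv2.minEnclosingCircle(np.float32(w[:,:2])),w.mean(0))
# dark case
m=cv2.inRange(h,np.array((0,0,0)),np.array((180,120,75)));n,l,s,ce=cv2.connectedComponentsWithStats(m)
m2=np.zeros_like(m);m2[195:300,385:570]=m[195:300,385:570]
P=np.argwhere(m2>0)[:,::-1];q=depthpts(c,P)
r=q[(abs(q[:,2]-50)<4)];pr=P[(abs(q[:,2]-50)<4)]
print("rim",cv2.minAreaRect(np.float32(onplane(c,pr,50)[:,:2])),r.min(0),r.max(0))
hi=q[q[:,2]>70];print("lid pts",hi.min(0).round(),hi.max(0).round())
for px in[(500,245),(520,245),(535,245),(551,245),(540,215),(540,275),(558,205),(558,285),(480,205),(478,283),(398,208),(396,278)]:print(px,depthpts(c,[px]).round(0))
cv2.imwrite("pics/crop.png",np.vstack([cv2.resize(c["frame"][200:345,165:365],(800,300)),cv2.resize(c["frame"][195:305,385:570],(800,300))]) if 0 else cv2.resize(c["frame"][200:345,165:365],(800,580),interpolation=cv2.INTER_CUBIC))
E
```

```text
red
   (array([583.7, 354.2]), 'mean', array([583.3, 354.2]), 'd', 40.5, 'z', np.float64(88.9), 'px', array([185., 223.]))
   side px [246. 168.] d [581. 350.  74.]
yellow
   (array([462.5, 172.3]), 'mean', array([462.5, 172.3]), 'd', 40.3, 'z', np.float64(89.3), 'px', array([266., 279.]))
   side px [253. 226.] d [460. 165.  76.]
green
blue
   (array([866.6, 558.4]), 'mean', array([877.7, 608.6]), 'd', 388.4, 'z', np.float64(90.0), 'px', array([73., 89.]))
   ('low', array([268., 231.]), array([572.5, 172.1,  73.3]), np.float64(92.1))
   side px [99. 66.] d [ 706. 1419.  -29.]
   side px [287. 107.] d [838. 508.  82.]
   side px [296. 202.] d [574. 164.  76.]
turq
   (array([501.3, 276.1]), 'mean', array([501.7, 276.3]), 'd', 40.6, 'z', np.float64(88.9), 'px', array([219., 261.]))
   (array([359.2, 205.4]), 'mean', array([359.3, 205.7]), 'd', 40.5, 'z', np.float64(89.3), 'px', array([249., 326.]))
   side px [238. 205.] d [492. 262.  60.]
   side px [203. 254.] d [354. 190.  52.]
orange
   ('low', array([551., 244.]), array([ 543.2, -388.3,  223.1]), np.float64(234.5))
   side px [561. 308.] d [ 537. -393.  227.]
pad ((546.3236083984375, 18.143033981323242), 70.74536895751953) [546.1720518   18.03624492   2.        ]
rim ((550.6610717773438, -247.46658325195312), (237.96841430664062, 173.8082275390625), 87.50634765625) [ 460.17313497 -367.52050162   46.00080647] [ 641.3650256  -125.63876112   53.98933167]
lid pts [ 456. -427.   70.] [ 635.   51. 1078.]
(500, 245) [[ 552. -360.   54.]]
(520, 245) [[ 549. -383.  104.]]
(535, 245) [[ 547. -398.  141.]]
(551, 245) [[ 542. -388.  225.]]
(540, 215) [[ 601. -373.  215.]]
(540, 275) [[ 484. -375.  209.]]
(558, 205) [[ 624. -418.  195.]]
(558, 285) [[ 466. -419.  190.]]
(480, 205) [[ 653. -334.   -1.]]
(478, 283) [[ 464. -311.   51.]]
(398, 208) [[ 641. -134.    2.]]
(396, 278) [[ 471. -126.   29.]]
```

View pics/crop.png

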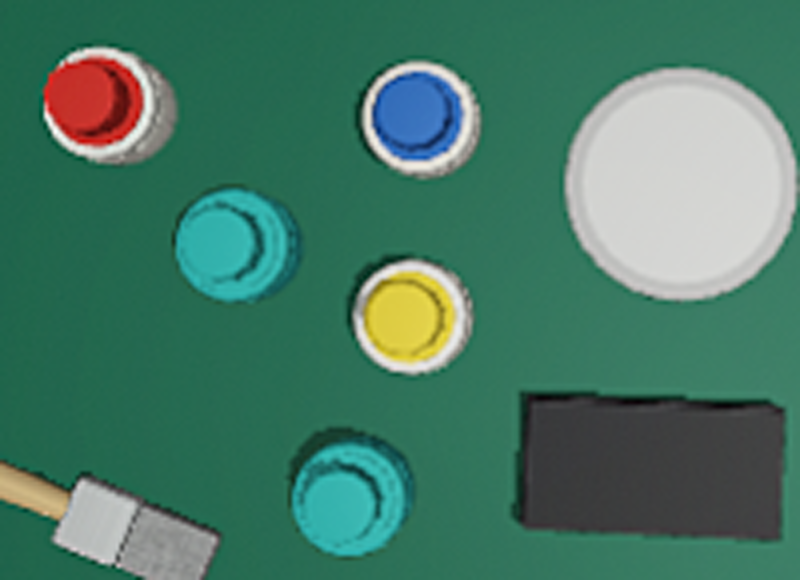

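Crop: red, blue and yellow knobs on white bodies; both turquoise ones are turquoise throughout and stay where they are. Next I fit the case frame and plan the red pick.

```bash
sed -i 's/"blue":\[((108/"blue":[((101/' h.py; python3 - <<'E'
from h import *
c=imaging.capture("top")
print(*knobs(c,"blue"),sep="\n")
u,v=np.meshgrid(np.arange(385,500),np.arange(195,300));P=np.c_[u.ravel(),v.ravel()]
q=depthpts(c,P);ok=(abs(q[:,2]-50)<5)&(q[:,1]>-330)
w=onplane(c,P[ok],50);print("rim rect",cv2.minAreaRect(np.float32(w[:,:2])))
fl=(abs(q[:,2]-4)<8)&(q[:,1]>-310)&(q[:,1]<-130)
m=np.zeros((480,640),np.uint8);m[P[fl][:,1],P[fl][:,0]]=1
m=cv2.erode(m,np.ones((3,3)))
n,l,s,ce=cv2.connectedComponentsWithStats(m)
for i in range(1,n):
    if s[i,4]>100:
        p=np.argwhere(l==i)[:,::-1];w=onplane(c,p,4);print("pocket",s[i,4],cv2.minAreaRect(np.float32(w[:,:2])))
# lid plane fit
u,v=np.meshgrid(np.arange(485,565),np.arange(195,300));P=np.c_[u.ravel(),v.ravel()];q=depthpts(c,P)
e=q[(q[:,2]>185)&(q[:,2]<260)];print("lid top",e.min(0).round(),e.max(0).round())
o=blobs(c,"orange");d=depthpts(c,o[0]);print("tab",d.min(0).round(1),d.max(0).round(1))
side=imaging.capture("side");o=blobs(side,"orange");d=depthpts(side,max(o,key=len));print("tab side",d.min(0).round(1),d.max(0).round(1))
s=state();print("yaw tool y",np.degrees(np.arctan2(*R.from_quat(s["ee_rot"]).as_matrix()[[1,0],1])))
print("red above",goto([583.5,354,190],s), "down to 60",goto([583.5,354,60],s))
cv2.imwrite("pics/case.png",cv2.resize(c["frame"][190:305,380:580],(800,460),interpolation=cv2.INTER_CUBIC))
E
```

```text
(array([866.6, 557.3]), 'mean', array([878.6, 610.4]), 'd', 386.4, 'z', np.float64(89.9), 'px', array([72., 88.]))
(array([576.7, 170.2]), 'mean', array([577.2, 170.6]), 'd', 41.1, 'z', np.float64(89.0), 'px', array([268., 228.]))
rim rect ((550.3945922851562, -224.7045440673828), (211.7633056640625, 178.02066040039062), 87.64329528808594)
pocket 546 ((658.2078247070312, -219.39190673828125), (26.882173538208008, 172.3856658935547), 1.110224723815918)
pocket 902 ((597.227783203125, -181.254150390625), (70.03341674804688, 76.97520446777344), 87.56391143798828)
pocket 891 ((593.7158203125, -267.7579650878906), (68.39867401123047, 77.23114013671875), 87.57061767578125)
pocket 929 ((508.3875427246094, -177.6708984375), (70.49406433105469, 77.170654296875), 88.0599594116211)
pocket 883 ((504.748779296875, -264.5536804199219), (69.23429107666016, 77.2557144165039), 87.5652084350586)
pocket 921 ((444.0093994140625, -219.40878295898438), (38.255252838134766, 172.9462127685547), 1.1969966888427734)
lid top [ 455. -428.  185.] [ 633. -360.  234.]
tab [ 518.9 -400.3  208. ] [ 568.  -379.1  234.3]
tab side [  26.2 -502.9  202.9] [ 569.5 -381.3  717. ]
t0.3 tcp [172.5 574.4 195.8] w85.2 gf0 F [-0.5  0.1  0.8] tool z [-0.    -0.001 -1.   ] y [ 0.288  0.958 -0.001]
yaw tool y 73.28178106973424
red above [-1.523 -0.31   0.02 ] down to 60 [-1.523 -0.309  0.453]
```

View pics/case.png

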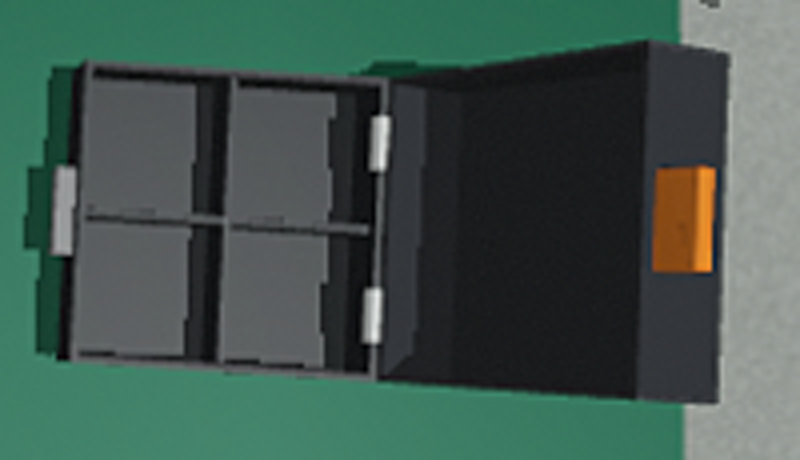

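```bash
python3 - <<'E'
from h import *
c=imaging.capture("top")
w=onplane(c,[(401.2,205.5),(397.5,279.5),(473.7,284.5),(477,210)],50);print(w.round(1),w.mean(0),np.linalg.norm(w-np.roll(w,1,0),axis=1))
e=w[1]-w[0];print("yaw",np.degrees(np.arctan2(w[0,1]-w[1,1],w[0,0]-w[1,0])),np.degrees(np.arctan2(w[3,1]-w[2,1],w[3,0]-w[2,0])),np.degrees(np.arctan2(w[0,0]-w[3,0],w[0,1]-w[3,1])))
E
```

```text
[[ 639.6 -132.9   50. ]
 [ 467.9 -126.2   50. ]
 [ 460.1 -301.2   50. ]
 [ 632.6 -308.7   50. ]] [ 550.07773337 -217.23687388   50.        ] [175.87428015 171.88391067 175.17077993 172.66491984]
yaw -2.2420179213931677 -2.4761953605880116 2.2766743592034175
```

Case centre is (550,-217) with yaw -2.4°, and its sides measure 172–176 mm against the nominal 176. Lid angle is about 2.0 rad. Moving to above the red jar.

```bash
python3 -m inch '[{"x":-0.76,"y":-0.155},{"x":-0.76,"y":-0.155},{"x":-0.76,"y":-0.155},{"x":-0.76,"y":-0.155},{"x":-0.76,"y":-0.155},{"x":-0.76,"y":-0.155},{"x":-0.76,"y":-0.155}]' 0.75 100
python3 -m inch '[{"x":-0.76,"y":-0.155,"az":-0.04},{"x":-0.76,"y":-0.155,"az":-0.04},{"x":-0.76,"y":-0.155,"az":-0.04},{"x":-0.76,"y":-0.155,"az":-0.04},{"x":-0.76,"y":-0.155,"az":-0.04},{"x":-0.76,"y":-0.155,"az":-0.04},{"x":-0.76,"y":-0.155,"az":-0.04},{"x":-0.76,"y":-0.155,"az":-0.04},{"x":-0.76,"y":-0.155,"az":-0.04},{"x":-0.76,"y":-0.155,"az":-0.04}]'
python3 - <<'E'
from h import *
s=state();print(s["joint_positions"].round(2))
c=imaging.capture("top");print(*knobs(c,"red"));print(goto([583.5,354,60],s))
w=imaging.capture("wrist");print(knobs(w,"red"))
E
```

```text
t0.3 tcp [172.5 574.5 196. ] w85.4 gf0 F [-0.1 -0.6  0.6] tool z [-0. -0. -1.] y [ 0.288  0.958 -0.   ]
[ 1.19  0.13  1.49  0.    1.52 -0.09]
(array([583.2, 354.2]), 'mean', array([583.2, 354.3]), 'd', 41.2, 'z', np.float64(88.9), 'px', array([185., 223.]))
[-1.523 -0.31   0.453]
[]schema error: expected keys x, y, z, ax, ay, az
schema error: expected keys x, y, z, ax, ay, az
```

```bash
python3 -m inch '[{"x":-0.76,"y":-0.155,"z":0,"ax":0,"ay":0,"az":0},{"x":-0.76,"y":-0.155,"z":0,"ax":0,"ay":0,"az":0},{"x":-0.76,"y":-0.155,"z":0,"ax":0,"ay":0,"az":0},{"x":-0.76,"y":-0.155,"z":0,"ax":0,"ay":0,"az":0},{"x":-0.76,"y":-0.155,"z":0,"ax":0,"ay":0,"az":0},{"x":-0.76,"y":-0.155,"z":0,"ax":0,"ay":0,"az":0},{"x":-0.76,"y":-0.155,"z":0,"ax":0,"ay":0,"az":0}]' 0.75 100
python3 -m inch '[{"x":-0.76,"y":-0.155,"z":0,"ax":0,"ay":0,"az":-0.04},{"x":-0.76,"y":-0.155,"z":0,"ax":0,"ay":0,"az":-0.04},{"x":-0.76,"y":-0.155,"z":0,"ax":0,"ay":0,"az":-0.04},{"x":-0.76,"y":-0.155,"z":0,"ax":0,"ay":0,"az":-0.04},{"x":-0.76,"y":-0.155,"z":0,"ax":0,"ay":0,"az":-0.04},{"x":-0.76,"y":-0.155,"z":0,"ax":0,"ay":0,"az":-0.04},{"x":-0.76,"y":-0.155,"z":0,"ax":0,"ay":0,"az":-0.04},{"x":-0.76,"y":-0.155,"z":0,"ax":0,"ay":0,"az":-0.04}]'
python3 - <<'E'
from h import *
s=state();print(s["joint_positions"].round(2))
c=imaging.capture("top");print(*knobs(c,"red"));print(goto([583.5,354,60],s))
w=imaging.capture("wrist");print(knobs(w,"red"))
E
```

```text
time: 1.03
eef_pos: [382.1, 461.5, 196.1]
ee_rot: [0.148, 0.989, -0.0, 0.001]
force: [0.4, 0.7, 0.2]
gripper_width: 64.2
grip_force: 0.0
time: 1.7
eef_pos: [583.4, 353.5, 195.6]
ee_rot: [0.021, 1.0, -0.0, -0.0]
force: [-0.1, 0.3, -0.0]
gripper_width: 63.8
grip_force: 0.0
t1.7 tcp [583.4 353.5 195.6] w63.8 gf0 F [-0.1  0.3 -0. ] tool z [-0.001 -0.    -1.   ] y [ 0.043  0.999 -0.   ]
[ 0.47  0.35  1.23  0.    1.56 -1.06]
(array([583.8, 353.6]), 'mean', array([579.8, 352.4]), 'd', 40.2, 'z', np.float64(88.9), 'px', array([185., 225.]))
[-0.001  0.002  0.452]
[(array([582.4, 356.9]), 'mean', array([582.5, 356.9]), 'd', 41.5, 'z', np.float64(90.2), 'px', array([324., 234.]))]
```

```bash
python3 -m inch '[{"x":0,"y":0.005,"z":0.12,"ax":0,"ay":0,"az":0},{"x":0,"y":0.005,"z":0.24,"ax":0,"ay":0,"az":0},{"x":0,"y":0.005,"z":0.33,"ax":0,"ay":0,"az":0},{"x":0,"y":0.005,"z":0.4,"ax":0,"ay":0,"az":0},{"x":0,"y":0.005,"z":0.44,"ax":0,"ay":0,"az":0},{"x":0,"y":0.005,"z":0.452,"ax":0,"ay":0,"az":0},{"x":0,"y":0.005,"z":0.452,"ax":0,"ay":0,"az":0}]'
python3 -m inch '[{"x":0,"y":0,"z":0,"ax":0,"ay":0,"az":0},{"x":0,"y":0,"z":0,"ax":0,"ay":0,"az":0},{"x":0,"y":0,"z":0,"ax":0,"ay":0,"az":0},{"x":0,"y":0,"z":0,"ax":0,"ay":0,"az":0},{"x":0,"y":0,"z":0,"ax":0,"ay":0,"az":0},{"x":0,"y":0,"z":0,"ax":0,"ay":0,"az":0}]' 0 100
```

```text
time: 2.38
eef_pos: [581.5, 356.5, 60.2]
ee_rot: [0.02, 1.0, -0.0, -0.001]
force: [-1.0, 0.0, 0.6]
gripper_width: 64.4
grip_force: 0.0
time: 2.88
eef_pos: [582.9, 355.9, 61.1]
ee_rot: [0.02, 1.0, 0.0, 0.0]
force: [0.2, -0.7, 0.6]
gripper_width: 0.1
grip_force: 0.0
```

The fingers closed on nothing, so I'm looking again.

```bash
python3 - <<'E'
from h import *
c=imaging.capture("top");d=imaging.capture("side");w=imaging.capture("wrist")
for n in("red","yellow","blue"):print(n,knobs(c,n),knobs(d,n))
print("w",knobs(w,"red"))
cv2.imwrite("pics/a.png",np.hstack([cv2.resize(d["frame"][100:300,120:420],(600,400)),cv2.resize(w["frame"],(200,150)).repeat(1,0) if 0 else cv2.copyMakeBorder(cv2.resize(w["frame"],(200,150)),0,250,0,0,0)]))
E
```

```text
red [(array([570.5, 352.9]), 'mean', array([569. , 352.1]), 'd', 26.6, 'z', np.float64(88.8), 'px', array([185., 230.]))] [(array([580.9, 349.2]), 'mean', array([579. , 347.2]), 'd', 45.1, 'z', np.float64(89.2), 'px', array([245., 163.]))]
yellow [(array([462.4, 172.3]), 'mean', array([462.4, 172.3]), 'd', 40.4, 'z', np.float64(89.1), 'px', array([266., 280.]))] [(array([462. , 170.2]), 'mean', array([462.1, 169.8]), 'd', 46.0, 'z', np.float64(89.4), 'px', array([252., 219.]))]
blue [(array([867.7, 557.3]), 'mean', array([877.8, 611.2]), 'd', 387.3, 'z', np.float64(89.7), 'px', array([72., 88.])), (array([576.6, 170.4]), 'mean', array([577.1, 170.6]), 'd', 40.8, 'z', np.float64(88.9), 'px', array([268., 228.]))] [('low', array([94., 70.]), array([ 687.7, 1421.9,  -39.9]), np.float64(717.0)), (array([861. , 484.8]), 'mean', array([831.3, 434.4]), 'd', 265.3, 'z', np.float64(90.3), 'px', array([302., 114.])), (array([576.3, 167.4]), 'mean', array([576.4, 168.1]), 'd', 48.8, 'z', np.float64(89.3), 'px', array([296., 196.]))]
w [(array([581.4, 357.1]), 'mean', array([573.5, 357.7]), 'd', 41.5, 'z', np.float64(90.2), 'px', array([324., 283.]))]
```

View pics/a.png

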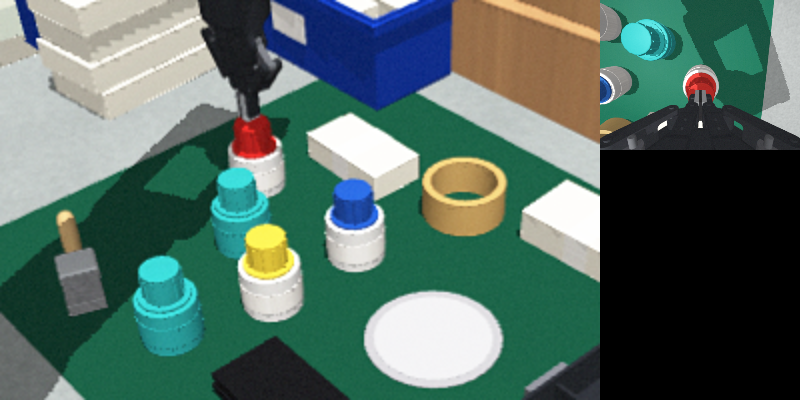

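```bash
python3 - <<'E'
from h import *
d=imaging.capture("side");c=imaging.capture("top")
for v in range(136,176,3): print(v,*[tuple(depthpts(d,[(u,v)])[0].round(0).astype(int)) for u in(240,244,248)],d["frame"][v,244])
# where TCP projects
s=readout.read_state()
for P in(s["eef_pos"],s["eef_pos"]+[0,0,30],[583.5,354,90]):
    for k in(d,c):
        x=R.from_quat(k["orientation"]).inv().apply(np.array(P)-k["origin"]);print(cv2.projectPoints(x[None],np.zeros(3),np.zeros(3),k["camera_matrix"],np.array([k["k1"],0,0,0.]))[0].ravel().round(),end=" ")
E
```

```text
136 (np.int64(569), np.int64(339), np.int64(166)) (np.int64(580), np.int64(341), np.int64(160)) (np.int64(567), np.int64(305), np.int64(180)) [34 29 29]
139 (np.int64(567), np.int64(338), np.int64(159)) (np.int64(590), np.int64(356), np.int64(143)) (np.int64(571), np.int64(312), np.int64(169)) [37 35 32]
142 (np.int64(570), np.int64(344), np.int64(148)) (np.int64(570), np.int64(328), np.int64(155)) (np.int64(571), np.int64(314), np.int64(160)) [35 31 29]
145 (np.int64(572), np.int64(349), np.int64(138)) (np.int64(568), np.int64(326), np.int64(149)) (np.int64(573), np.int64(318), np.int64(150)) [47 40 37]
148 (np.int64(573), np.int64(351), np.int64(129)) (np.int64(578), np.int64(344), np.int64(130)) (np.int64(587), np.int64(340), np.int64(128)) [29 25 24]
151 (np.int64(572), np.int64(351), np.int64(122)) (np.int64(575), np.int64(340), np.int64(125)) (np.int64(585), np.int64(339), np.int64(122)) [34 32 26]
154 (np.int64(571), np.int64(351), np.int64(115)) (np.int64(576), np.int64(343), np.int64(116)) (np.int64(587), np.int64(343), np.int64(111)) [29 25 24]
157 (np.int64(571), np.int64(
[... 413 characters left out ...]
)) [ 18  22 146]
166 (np.int64(566), np.int64(351), np.int64(85)) (np.int64(571), np.int64(342), np.int64(87)) (np.int64(580), np.int64(340), np.int64(83)) [ 25  27 180]
169 (np.int64(565), np.int64(351), np.int64(77)) (np.int64(568), np.int64(339), np.int64(81)) (np.int64(579), np.int64(340), np.int64(76)) [ 30  31 185]
172 (np.int64(565), np.int64(353), np.int64(68)) (np.int64(569), np.int64(342), np.int64(72)) (np.int64(576), np.int64(336), np.int64(71)) [ 30  33 183]
175 (np.int64(565), np.int64(355), np.int64(59)) (np.int64(570), np.int64(345), np.int64(61)) (np.int64(576), np.int64(338), np.int64(61)) [ 29  31 178]
[246. 171.] [188. 225.] [244. 160.] [184. 223.] [245. 161.] [185. 223.]
```

The side-view depth puts the shut fingertips at z≈94 while the reported TCP is at 61. The real tips therefore sit about 32 mm short of the reported TCP, which matches the empty grip. I'll open, go lower and watch the force.

```bash
python3 -m inch '[{"x":0,"y":0,"z":0,"ax":0,"ay":0,"az":0},{"x":0,"y":0,"z":0,"ax":0,"ay":0,"az":0},{"x":0,"y":0,"z":0,"ax":0,"ay":0,"az":0},{"x":0,"y":0,"z":0,"ax":0,"ay":0,"az":0},{"x":0,"y":0,"z":0.03,"ax":0,"ay":0,"az":0},{"x":0,"y":0,"z":0.05,"ax":0,"ay":0,"az":0},{"x":0,"y":0,"z":0.07,"ax":0,"ay":0,"az":0},{"x":0,"y":0,"z":0.09,"ax":0,"ay":0,"az":0},{"x":0,"y":0,"z":0.1,"ax":0,"ay":0,"az":0},{"x":0,"y":0,"z":0.11,"ax":0,"ay":0,"az":0},{"x":0,"y":0,"z":0.11,"ax":0,"ay":0,"az":0}]' 0.8
python3 -m inch '[{"x":0,"y":0,"z":0,"ax":0,"ay":0,"az":0},{"x":0,"y":0,"z":0,"ax":0,"ay":0,"az":0},{"x":0,"y":0,"z":0,"ax":0,"ay":0,"az":0},{"x":0,"y":0,"z":0,"ax":0,"ay":0,"az":0},{"x":0,"y":0,"z":0,"ax":0,"ay":0,"az":0},{"x":0,"y":0,"z":0,"ax":0,"ay":0,"az":0}]' 0 100; python3 - <<'E'
from h import *
d=imaging.capture("side")
cv2.imwrite("pics/b.png",cv2.resize(d["frame"][90:220,170:320],(600,520)))
E
```

```text
time: 4.05
eef_pos: [582.1, 355.6, 26.5]
ee_rot: [0.02, 1.0, -0.0, -0.001]
force: [-1.2, -0.8, -0.1]
gripper_width: 68.7
grip_force: 0.0
time: 4.55
eef_pos: [583.3, 356.4, 28.6]
ee_rot: [0.02, 1.0, 0.0, 0.001]
force: [0.2, -0.1, 5.3]
gripper_width: 37.7
grip_force: 100.7
```

View pics/b.png

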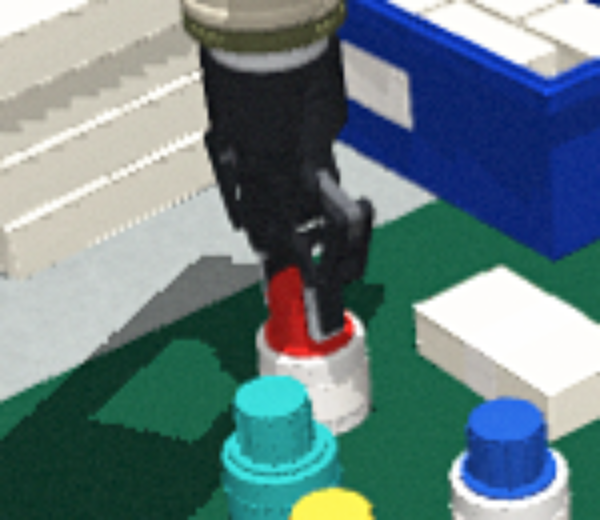

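Gripped (37.7 mm, 100 N); the fingers hold the red knob just above the body. Lift, and carry towards the pad.

```bash
python3 -m inch '[{"x":0,"y":0,"z":-0.03,"ax":0,"ay":0,"az":0},{"x":0,"y":0,"z":-0.1,"ax":0,"ay":0,"az":0},{"x":0,"y":0,"z":-0.2,"ax":0,"ay":0,"az":0},{"x":0,"y":0,"z":-0.3,"ax":0,"ay":0,"az":0},{"x":0,"y":-0.03,"z":-0.38,"ax":0,"ay":0,"az":0},{"x":0.02,"y":-0.1,"z":-0.4,"ax":0,"ay":0,"az":0},{"x":0.04,"y":-0.2,"z":-0.4,"ax":0,"ay":0,"az":0},{"x":0.04,"y":-0.3,"z":-0.4,"ax":0,"ay":0,"az":0},{"x":0.04,"y":-0.4,"z":-0.4,"ax":0,"ay":0,"az":0},{"x":0.04,"y":-0.5,"z":-0.4,"ax":0,"ay":0,"az":0},{"x":0.04,"y":-0.56,"z":-0.4,"ax":0,"ay":0,"az":0},{"x":0.04,"y":-0.6,"z":-0.4,"ax":0,"ay":0,"az":0}]'
python3 -m inch '[{"x":0,"y":-0.05,"z":0,"ax":0,"ay":0,"az":0},{"x":0.02,"y":-0.15,"z":0,"ax":0,"ay":0,"az":0},{"x":0.04,"y":-0.25,"z":0,"ax":0,"ay":0,"az":0},{"x":0.04,"y":-0.35,"z":0,"ax":0,"ay":0,"az":0},{"x":0.04,"y":-0.45,"z":0,"ax":0,"ay":0,"az":0},{"x":0.04,"y":-0.51,"z":0.04,"ax":0,"ay":0,"az":0},{"x":0.04,"y":-0.53,"z":0.1,"ax":0,"ay":0,"az":0},{"x":0.04,"y":-0.53,"z":0.17,"ax":0,"ay":0,"az":0},{"x":0.04,"y":-0.53,"z":0.22,"ax":0,"ay":0,"az":0},{"x":0.04,"y":-0.53,"z":0.23,"ax":0,"ay":0,"az":0},{"x":0.04,"y":-0.53,"z":0.23,"ax":0,"ay":0,"az":0}]'
python3 - <<'E'
from h import *
s=state();print(s["joint_positions"].round(2))
d=imaging.capture("side");print(knobs(d,"red",zt=s["eef_pos"][2]+60));print([ (p.mean(0),depthpts(d,p).mean(0),depthpts(d,p)[:,2].max()) for p in blobs(d,"red",30)])
E
```

```text
time: 5.6
eef_pos: [562.4, 174.0, 146.9]
ee_rot: [0.021, 1.0, -0.001, -0.001]
force: [-0.3, -0.5, -3.4]
gripper_width: 37.6
grip_force: 101.1
time: 6.52
eef_pos: [543.4, 18.4, 77.0]
ee_rot: [0.02, 1.0, 0.0, -0.002]
force: [-0.1, 0.1, -2.4]
gripper_width: 37.5
grip_force: 101.3
t6.5 tcp [543.4  18.4  77. ] w37.5 gf101 F [-0.1  0.1 -2.4] tool z [-0.004  0.    -1.   ] y [0.04  0.999 0.   ]
[-0.06  0.07  1.77  0.    1.3  -1.59]
[(array([540. ,  16.5]), 'mean', array([537.8,  20.1]), 'd', 47.6, 'z', np.float64(138.0), 'px', array([332., 217.]))]
[(array([332.48045977, 225.83678161]), array([532.14346246,  12.4651303 , 124.74114453]), np.float64(717.0064976367953))]
```

```bash
python3 -m inch '[{"x":0,"y":0,"z":0,"ax":0.01,"ay":0,"az":0},{"x":0,"y":0,"z":0,"ax":0.025,"ay":0,"az":0},{"x":0,"y":0,"z":0,"ax":0.04,"ay":0,"az":0},{"x":0,"y":0,"z":0,"ax":0.055,"ay":0,"az":0},{"x":0,"y":0,"z":0,"ax":0.07,"ay":0,"az":0},{"x":0,"y":0,"z":0,"ax":0.08,"ay":0,"az":0},{"x":0,"y":0,"z":0,"ax":0.083,"ay":0,"az":0},{"x":0,"y":0,"z":0,"ax":0.083,"ay":0,"az":0},{"x":0,"y":0,"z":0,"ax":0.083,"ay":0,"az":0},{"x":0,"y":0,"z":0,"ax":0.083,"ay":0,"az":0},{"x":0,"y":0,"z":0,"ax":0.083,"ay":0,"az":0},{"x":0,"y":0,"z":0,"ax":0.083,"ay":0,"az":0}]'
python3 - <<'E'
from h import *
s=state();print(s["joint_positions"].round(2))
d=imaging.capture("side");cv2.imwrite("pics/c.png",cv2.resize(d["frame"][130:330,220:460],(600,500)))
E
```

```text
time: 7.57
eef_pos: [545.3, 17.3, 79.3]
ee_rot: [0.021, 0.966, -0.257, -0.005]
force: [0.3, 0.3, -2.9]
gripper_width: 37.7
grip_force: 101.6
t7.6 tcp [545.3  17.3  79.3] w37.7 gf102 F [ 0.3  0.3 -2.9] tool z [-0.02  -0.497 -0.868] y [ 0.037  0.867 -0.497]
[ 0.29  0.26  1.67 -0.5   1.42 -1.12]
```

View pics/c.png

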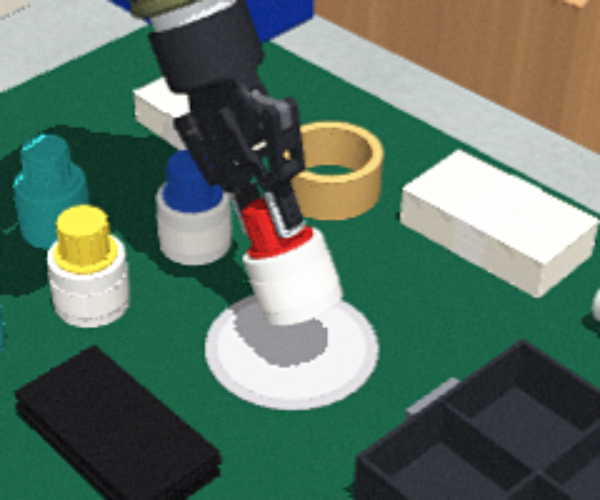

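Red jar is leaned over the pad with nothing wrong. Hold, then level and lift.

```bash
H='hold'; for i in 1 2; do python3 -m inch '[{"x":0,"y":0,"z":0,"ax":0,"ay":0,"az":0},{"x":0,"y":0,"z":0,"ax":0,"ay":0,"az":0},{"x":0,"y":0,"z":0,"ax":0,"ay":0,"az":0},{"x":0,"y":0,"z":0,"ax":0,"ay":0,"az":0},{"x":0,"y":0,"z":0,"ax":0,"ay":0,"az":0},{"x":0,"y":0,"z":0,"ax":0,"ay":0,"az":0},{"x":0,"y":0,"z":0,"ax":0,"ay":0,"az":0},{"x":0,"y":0,"z":0,"ax":0,"ay":0,"az":0},{"x":0,"y":0,"z":0,"ax":0,"ay":0,"az":0},{"x":0,"y":0,"z":0,"ax":0,"ay":0,"az":0}]'; done
python3 -m inch '[{"x":0,"y":0,"z":0,"ax":-0.01,"ay":0,"az":0},{"x":0,"y":0,"z":0,"ax":-0.025,"ay":0,"az":0},{"x":0,"y":0,"z":0,"ax":-0.04,"ay":0,"az":0},{"x":0,"y":0,"z":0,"ax":-0.055,"ay":0,"az":0},{"x":0,"y":0,"z":0,"ax":-0.07,"ay":0,"az":0},{"x":0,"y":0,"z":0,"ax":-0.08,"ay":0,"az":0},{"x":0,"y":0,"z":0,"ax":-0.083,"ay":0,"az":0},{"x":0,"y":0,"z":0,"ax":-0.083,"ay":0,"az":0}]'
python3 -m inch '[{"x":0,"y":0,"z":-0.05,"ax":0,"ay":0,"az":0},{"x":0,"y":0,"z":-0.13,"ax":0,"ay":0,"az":0},{"x":0,"y":0,"z":-0.2,"ax":0,"ay":0,"az":0},{"x":0,"y":0,"z":-0.25,"ax":0,"ay":0,"az":0},{"x":0,"y":0,"z":-0.25,"ax":0,"ay":0,"az":0}]'
python3 - <<'E'
from h import *
s=state();print(goto([505.2,-255,150],s))
d=imaging.capture("side");print(knobs(d,"red",zt=s["eef_pos"][2]+62));print([(p.mean(0),depthpts(d,p).mean(0)) for p in blobs(d,"red",30)])
E
```

```text
time: 8.45
eef_pos: [544.9, 18.2, 78.6]
ee_rot: [0.02, 0.966, -0.258, -0.005]
force: [0.3, -0.2, -3.4]
gripper_width: 37.5
grip_force: 101.6
time: 9.28
eef_pos: [544.9, 18.1, 78.6]
ee_rot: [0.02, 0.966, -0.258, -0.005]
force: [-0.1, 0.1, -3.2]
gripper_width: 37.5
grip_force: 101.6
time: 9.95
eef_pos: [544.7, 16.5, 78.7]
ee_rot: [0.022, 1.0, -0.0, -0.0]
force: [-0.8, -0.4, -2.9]
gripper_width: 37.8
grip_force: 74.5
time: 10.37
eef_pos: [547.1, 18.8, 157.4]
ee_rot: [0.02, 1.0, -0.001, 0.003]
force: [0.8, -0.0, -2.0]
gripper_width: 37.7
grip_force: 100.7
t10.4 tcp [547.1  18.8 157.4] w37.7 gf101 F [ 0.8 -0.  -2. ] tool z [ 0.005 -0.002 -1.   ] y [ 0.039  0.999 -0.002]
[ 0.104 -0.917  0.026]
[(array([540.8,  14.3]), 'mean', array([539.8,  18.9]), 'd', 50.3, 'z', np.float64(218.5), 'px', array([333., 180.]))]
[(array([333.85040984, 189.27459016]), array([533.41033583,  10.56508601, 207.12597073]))]
```

The grip slackened briefly (74 N). The knob-top height relative to the tool is unchanged at +61 mm, so nothing slipped. Carry to the case.

```bash
python3 -m inch '[{"x":0.01,"y":-0.05,"z":0,"ax":0,"ay":0,"az":0},{"x":0.02,"y":-0.15,"z":0,"ax":0,"ay":0,"az":0},{"x":0.03,"y":-0.25,"z":0,"ax":0,"ay":0,"az":0},{"x":0.05,"y":-0.35,"z":0,"ax":0,"ay":0,"az":0},{"x":0.06,"y":-0.45,"z":0,"ax":0,"ay":0,"az":0},{"x":0.07,"y":-0.55,"z":0,"ax":0,"ay":0,"az":0},{"x":0.08,"y":-0.65,"z":0,"ax":0,"ay":0,"az":0},{"x":0.09,"y":-0.75,"z":0,"ax":0,"ay":0,"az":0},{"x":0.1,"y":-0.84,"z":0,"ax":0,"ay":0,"az":0},{"x":0.1,"y":-0.9,"z":0,"ax":0,"ay":0,"az":0},{"x":0.1,"y":-0.915,"z":0,"ax":0,"ay":0,"az":0},{"x":0.1,"y":-0.915,"z":0,"ax":0,"ay":0,"az":0}]'
python3 - <<'E'
from h import *
s=state();print(s["joint_positions"].round(2),goto([505.2,-255,33],s))
d=imaging.capture("side");w=imaging.capture("wrist")
cv2.imwrite("pics/d.png",np.hstack([cv2.resize(d["frame"][150:400,330:640],(496,400)),cv2.resize(w["frame"][:,160:480],(267,400))]))
E
```

```text
time: 11.42
eef_pos: [502.8, -255.2, 151.4]
ee_rot: [0.021, 1.0, 0.0, -0.002]
force: [-0.2, 0.9, -3.7]
gripper_width: 37.1
grip_force: 101.3
t11.4 tcp [ 502.8 -255.2  151.4] w37.1 gf101 F [-0.2  0.9 -3.7] tool z [-0.003  0.001 -1.   ] y [0.042 0.999 0.001]
[-0.56  0.06  1.64 -0.    1.44 -2.09] [-0.009  0.001  0.395]
```

View pics/d.png

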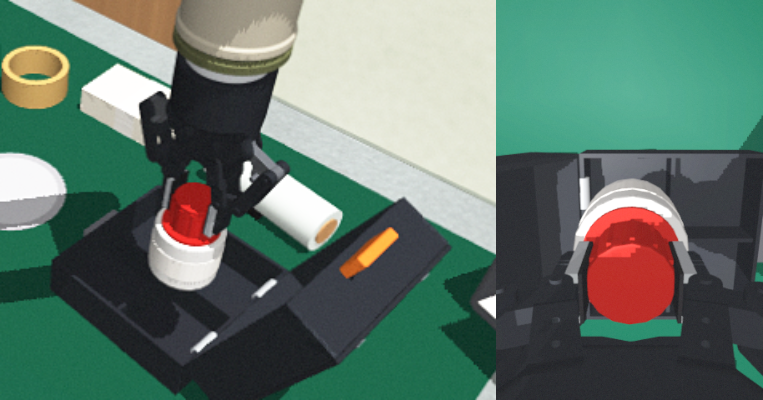

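```bash
python3 -m inch '[{"x":-0.005,"y":0,"z":0.05,"ax":0,"ay":0,"az":0},{"x":-0.005,"y":0,"z":0.12,"ax":0,"ay":0,"az":0},{"x":-0.005,"y":0,"z":0.19,"ax":0,"ay":0,"az":0},{"x":-0.005,"y":0,"z":0.25,"ax":0,"ay":0,"az":0},{"x":-0.005,"y":0,"z":0.3,"ax":0,"ay":0,"az":0},{"x":-0.005,"y":0,"z":0.34,"ax":0,"ay":0,"az":0},{"x":-0.005,"y":0,"z":0.36,"ax":0,"ay":0,"az":0},{"x":-0.005,"y":0,"z":0.375,"ax":0,"ay":0,"az":0},{"x":-0.005,"y":0,"z":0.385,"ax":0,"ay":0,"az":0},{"x":-0.005,"y":0,"z":0.39,"ax":0,"ay":0,"az":0},{"x":-0.005,"y":0,"z":0.39,"ax":0,"ay":0,"az":0},{"x":-0.005,"y":0,"z":0.39,"ax":0,"ay":0,"az":0}]'
python3 - <<'E'
from h import *
s=state()
d=imaging.capture("side");print(knobs(d,"red",zt=95));print([depthpts(d,p)[:,2].max() for p in blobs(d,"red",30)])
E
```

```text
time: 12.52
eef_pos: [505.8, -255.3, 37.4]
ee_rot: [0.02, 1.0, -0.0, 0.001]
force: [-0.1, -0.5, -2.7]
gripper_width: 37.4
grip_force: 101.3
t12.5 tcp [ 505.8 -255.3   37.4] w37.4 gf101 F [-0.1 -0.5 -2.7] tool z [ 0.001 -0.001 -1.   ] y [ 0.04   0.999 -0.001]
[(array([ 506.5, -256. ]), 'mean', array([ 504.6, -253.6]), 'd', 47.2, 'z', np.float64(98.5), 'px', array([440., 326.]))]
[np.float64(717.0064976367953)]
```

```bash
python3 -m inch '[{"x":0,"y":0,"z":0.006,"ax":0,"ay":0,"az":0},{"x":0,"y":0,"z":0.01,"ax":0,"ay":0,"az":0},{"x":0,"y":0,"z":0.014,"ax":0,"ay":0,"az":0},{"x":0,"y":0,"z":0.014,"ax":0,"ay":0,"az":0},{"x":0,"y":0,"z":0.014,"ax":0,"ay":0,"az":0}]'
python3 -m inch '[{"x":0,"y":0,"z":0,"ax":0,"ay":0,"az":0},{"x":0,"y":0,"z":0,"ax":0,"ay":0,"az":0},{"x":0,"y":0,"z":0,"ax":0,"ay":0,"az":0},{"x":0,"y":0,"z":0,"ax":0,"ay":0,"az":0},{"x":0,"y":0,"z":0,"ax":0,"ay":0,"az":0},{"x":0,"y":0,"z":0,"ax":0,"ay":0,"az":0}]' 0.6
python3 -m inch '[{"x":0,"y":0,"z":-0.02,"ax":0,"ay":0,"az":0},{"x":0,"y":0,"z":-0.06,"ax":0,"ay":0,"az":0},{"x":0,"y":0,"z":-0.12,"ax":0,"ay":0,"az":0},{"x":0,"y":0,"z":-0.2,"ax":0,"ay":0,"az":0},{"x":0,"y":0,"z":-0.3,"ax":0,"ay":0,"az":0},{"x":0,"y":0,"z":-0.36,"ax":0,"ay":0,"az":0},{"x":0,"y":0.08,"z":-0.4,"ax":0,"ay":0,"az":0},{"x":0,"y":0.2,"z":-0.4,"ax":0,"ay":0,"az":0},{"x":0,"y":0.32,"z":-0.4,"ax":0,"ay":0,"az":0},{"x":0,"y":0.45,"z":-0.4,"ax":0,"ay":0,"az":0},{"x":0,"y":0.6,"z":-0.4,"ax":0,"ay":0,"az":0},{"x":0,"y":0.6,"z":-0.4,"ax":0,"ay":0,"az":0}]'
python3 - <<'E'
from h import *
s=state()
d=imaging.capture("side");c=imaging.capture("top")
for k in(c,d):print(knobs(k,"red",zt=94));
for n in("yellow","blue"): print(n,knobs(c,n)[-1],knobs(d,n)[-1])
E
```

```text
time: 12.98
eef_pos: [505.5, -255.1, 32.6]
ee_rot: [0.02, 1.0, -0.0, 0.0]
force: [0.5, -0.0, -0.5]
gripper_width: 37.8
grip_force: 101.9
time: 13.48
eef_pos: [505.4, -255.0, 32.5]
ee_rot: [0.02, 1.0, -0.0, 0.0]
force: [1.0, -0.8, 0.0]
gripper_width: 51.5
grip_force: 0.0
time: 14.48
eef_pos: [513.0, -69.2, 154.0]
ee_rot: [0.018, 1.0, 0.001, 0.001]
force: [-0.6, -1.0, 0.5]
gripper_width: 51.2
grip_force: 0.0
t14.5 tcp [513.  -69.2 154. ] w51.2 gf0 F [-0.6 -1.   0.5] tool z [ 0.002  0.002 -1.   ] y [0.036 0.999 0.002]
[]
[(array([ 505. , -257.1]), 'mean', array([ 505.3, -257.1]), 'd', 44.4, 'z', np.float64(93.8), 'px', array([442., 328.]))]
yellow (array([462.4, 172.3]), 'mean', array([462.4, 172.4]), 'd', 40.3, 'z', np.float64(89.3), 'px', array([266., 280.])) (array([461.8, 170. ]), 'mean', array([462.4, 169.9]), 'd', 46.7, 'z', np.float64(89.4), 'px', array([252., 219.]))
blue (array([576.7, 170.4]), 'mean', array([577.1, 170.5]), 'd', 41.0, 'z', np.float64(89.3), 'px', array([268., 228.])) (array([576.1, 168.7]), 'mean', array([576.5, 168.6]), 'd', 46.3, 'z', np.float64(89.2), 'px', array([296., 196.]))
```

Red stands level in the case (knob top z 93.8). Yellow hasn't moved from (462,172). Going to pick it.

```bash
python3 -m inch '[{"x":0.03,"y":0.1,"z":0,"ax":0,"ay":0,"az":0},{"x":0.06,"y":0.22,"z":0,"ax":0,"ay":0,"az":0},{"x":0.1,"y":0.35,"z":0,"ax":0,"ay":0,"az":0},{"x":0.14,"y":0.48,"z":0,"ax":0,"ay":0,"az":0},{"x":0.18,"y":0.6,"z":0,"ax":0,"ay":0,"az":0},{"x":0.2,"y":0.7,"z":0,"ax":0,"ay":0,"az":0},{"x":0.2,"y":0.78,"z":0,"ax":0,"ay":0,"az":0},{"x":0.2,"y":0.8,"z":0,"ax":0,"ay":0,"az":0},{"x":0.2,"y":0.8,"z":0,"ax":0,"ay":0,"az":0},{"x":0.2,"y":0.8,"z":0,"ax":0,"ay":0,"az":0}]' 0.75
python3 - <<'E'
from h import *
s=state()
w=imaging.capture("wrist");c=imaging.capture("top");print(knobs(w,"yellow"),knobs(c,"yellow"));print(goto([462.4,172.3,33],s))
E
```

```text
time: 15.42
eef_pos: [463.0, 165.9, 152.7]
ee_rot: [0.02, 1.0, -0.0, 0.0]
force: [-0.2, 0.3, -0.2]
gripper_width: 64.1
grip_force: 0.0
t15.4 tcp [463.  165.9 152.7] w64.1 gf0 F [-0.2  0.3 -0.2] tool z [ 0.    -0.001 -1.   ] y [ 0.041  0.999 -0.001]
[(array([462.9, 174.9]), 'mean', array([462.9, 174.9]), 'd', 41.7, 'z', np.float64(90.3), 'px', array([334., 248.]))] []
[0.003 0.021 0.399]
```

```bash
python3 -m inch '[{"x":0.003,"y":0.025,"z":0.1,"ax":0,"ay":0,"az":0},{"x":0.003,"y":0.025,"z":0.2,"ax":0,"ay":0,"az":0},{"x":0.003,"y":0.025,"z":0.28,"ax":0,"ay":0,"az":0},{"x":0.003,"y":0.025,"z":0.34,"ax":0,"ay":0,"az":0},{"x":0.003,"y":0.025,"z":0.38,"ax":0,"ay":0,"az":0},{"x":0.003,"y":0.025,"z":0.398,"ax":0,"ay":0,"az":0},{"x":0.003,"y":0.025,"z":0.398,"ax":0,"ay":0,"az":0}]'
python3 -m inch '[{"x":0,"y":0,"z":0,"ax":0,"ay":0,"az":0},{"x":0,"y":0,"z":0,"ax":0,"ay":0,"az":0},{"x":0,"y":0,"z":0,"ax":0,"ay":0,"az":0},{"x":0,"y":0,"z":0,"ax":0,"ay":0,"az":0},{"x":0,"y":0,"z":0,"ax":0,"ay":0,"az":0},{"x":0,"y":0,"z":0,"ax":0,"ay":0,"az":0}]' 0 100
python3 -m inch '[{"x":0,"y":0,"z":-0.03,"ax":0,"ay":0,"az":0},{"x":0,"y":0,"z":-0.1,"ax":0,"ay":0,"az":0},{"x":0,"y":0,"z":-0.2,"ax":0,"ay":0,"az":0},{"x":0,"y":-0.03,"z":-0.28,"ax":0,"ay":0,"az":0},{"x":-0.05,"y":-0.1,"z":-0.3,"ax":0,"ay":0,"az":0},{"x":-0.1,"y":-0.2,"z":-0.3,"ax":0,"ay":0,"az":0},{"x":-0.16,"y":-0.3,"z":-0.3,"ax":0,"ay":0,"az":0},{"x":-0.22,"y":-0.4,"z":-0.25,"ax":0,"ay":0,"az":0},{"x":-0.28,"y":-0.47,"z":-0.18,"ax":0,"ay":0,"az":0},{"x":-0.3,"y":-0.5,"z":-0.15,"ax":0,"ay":0,"az":0},{"x":-0.3,"y":-0.505,"z":-0.15,"ax":0,"ay":0,"az":0},{"x":-0.3,"y":-0.505,"z":-0.15,"ax":0,"ay":0,"az":0}]'
python3 - <<'E'
from h import *
s=state()
d=imaging.capture("side");print(knobs(d,"yellow",zt=s["eef_pos"][2]+61))
E
```

```text
time: 16.1
eef_pos: [461.2, 173.6, 32.0]
ee_rot: [0.021, 1.0, -0.0, -0.001]
force: [0.2, 0.8, 0.2]
gripper_width: 64.0
grip_force: 0.0
time: 16.6
eef_pos: [463.7, 175.0, 35.2]
ee_rot: [0.02, 1.0, 0.0, 0.002]
force: [0.0, -0.9, 6.8]
gripper_width: 36.7
grip_force: 100.6
time: 17.6
eef_pos: [544.6, 19.6, 77.6]
ee_rot: [0.021, 1.0, 0.0, -0.001]
force: [-0.7, 0.3, -1.4]
gripper_width: 37.2
grip_force: 100.6
t17.6 tcp [544.6  19.6  77.6] w37.2 gf101 F [-0.7  0.3 -1.4] tool z [-0.002  0.001 -1.   ] y [0.042 0.999 0.   ]
[(array([538.7,  12.3]), 'mean', array([535.7,  16.3]), 'd', 39.2, 'z', np.float64(133.2), 'px', array([332., 218.]))]
```

Yellow is held. Lean, hold, level, lift.

```bash
python3 -m inch '[{"x":0,"y":0,"z":0,"ax":0.01,"ay":0,"az":0},{"x":0,"y":0,"z":0,"ax":0.025,"ay":0,"az":0},{"x":0,"y":0,"z":0,"ax":0.04,"ay":0,"az":0},{"x":0,"y":0,"z":0,"ax":0.055,"ay":0,"az":0},{"x":0,"y":0,"z":0,"ax":0.07,"ay":0,"az":0},{"x":0,"y":0,"z":0,"ax":0.08,"ay":0,"az":0},{"x":0,"y":0,"z":0,"ax":0.083,"ay":0,"az":0},{"x":0,"y":0,"z":0,"ax":0.083,"ay":0,"az":0},{"x":0,"y":0,"z":0,"ax":0.083,"ay":0,"az":0},{"x":0,"y":0,"z":0,"ax":0.083,"ay":0,"az":0},{"x":0,"y":0,"z":0,"ax":0.083,"ay":0,"az":0},{"x":0,"y":0,"z":0,"ax":0.083,"ay":0,"az":0}]'
for i in 1 2; do python3 -m inch '[{"x":0,"y":0,"z":0,"ax":0,"ay":0,"az":0},{"x":0,"y":0,"z":0,"ax":0,"ay":0,"az":0},{"x":0,"y":0,"z":0,"ax":0,"ay":0,"az":0},{"x":0,"y":0,"z":0,"ax":0,"ay":0,"az":0},{"x":0,"y":0,"z":0,"ax":0,"ay":0,"az":0},{"x":0,"y":0,"z":0,"ax":0,"ay":0,"az":0},{"x":0,"y":0,"z":0,"ax":0,"ay":0,"az":0},{"x":0,"y":0,"z":0,"ax":0,"ay":0,"az":0},{"x":0,"y":0,"z":0,"ax":0,"ay":0,"az":0},{"x":0,"y":0,"z":0,"ax":0,"ay":0,"az":0}]'; done
python3 -m inch '[{"x":0,"y":0,"z":0,"ax":-0.01,"ay":0,"az":0},{"x":0,"y":0,"z":0,"ax":-0.025,"ay":0,"az":0},{"x":0,"y":0,"z":0,"ax":-0.04,"ay":0,"az":0},{"x":0,"y":0,"z":0,"ax":-0.055,"ay":0,"az":0},{"x":0,"y":0,"z":0,"ax":-0.07,"ay":0,"az":0},{"x":0,"y":0,"z":0,"ax":-0.08,"ay":0,"az":0},{"x":0,"y":0,"z":0,"ax":-0.083,"ay":0,"az":0},{"x":0,"y":0,"z":0,"ax":-0.083,"ay":0,"az":0}]'
python3 -m inch '[{"x":0,"y":0,"z":-0.05,"ax":0,"ay":0,"az":0},{"x":0,"y":0,"z":-0.13,"ax":0,"ay":0,"az":0},{"x":0,"y":0,"z":-0.2,"ax":0,"ay":0,"az":0},{"x":0,"y":0,"z":-0.25,"ax":0,"ay":0,"az":0},{"x":0,"y":0,"z":-0.25,"ax":0,"ay":0,"az":0}]'
python3 - <<'E'
from h import *
s=state();print(goto([508.8,-172.2,150],s))
d=imaging.capture("side");print(knobs(d,"yellow",zt=s["eef_pos"][2]+58),knobs(d,"red",94))
E
```

```text
time: 18.65
eef_pos: [545.9, 18.8, 78.7]
ee_rot: [0.021, 0.966, -0.257, -0.005]
force: [-0.3, -0.5, -2.2]
gripper_width: 37.4
grip_force: 100.9
time: 19.48
eef_pos: [545.6, 19.7, 78.0]
ee_rot: [0.019, 0.966, -0.258, -0.005]
force: [-0.2, 0.8, -2.5]
gripper_width: 36.8
grip_force: 100.9
time: 20.32
eef_pos: [545.6, 19.6, 78.0]
ee_rot: [0.02, 0.966, -0.258, -0.005]
force: [0.1, 0.3, -1.8]
gripper_width: 36.7
grip_force: 100.9
time: 20.98
eef_pos: [545.4, 18.0, 78.1]
ee_rot: [0.022, 1.0, -0.0, -0.0]
force: [-0.7, 0.3, -1.9]
gripper_width: 36.5
grip_force: 101.2
time: 21.4
eef_pos: [547.8, 20.3, 156.8]
ee_rot: [0.02, 1.0, -0.001, 0.003]
force: [1.0, 0.6, -1.1]
gripper_width: 37.1
grip_force: 101.2
t21.4 tcp [547.8  20.3 156.8] w37.1 gf101 F [ 1.   0.6 -1.1] tool z [ 0.005 -0.002 -1.   ] y [ 0.039  0.999 -0.002]
[ 0.105 -0.646  0.024]
[(array([542.3,  15.7]), 'mean', array([539.5,  19. ]), 'd', 41.5, 'z', np.float64(211.2), 'px', array([333., 182.]))] [(array([ 504.3, -257. ]), 'mean', array([ 505.1, -257.1]), 'd', 45.4, 'z', np.float64(93.7), 'px', array([442., 328.]))]
```

```bash
python3 -m inch '[{"x":0.01,"y":-0.05,"z":0,"ax":0,"ay":0,"az":0},{"x":0.02,"y":-0.15,"z":0,"ax":0,"ay":0,"az":0},{"x":0.04,"y":-0.25,"z":0,"ax":0,"ay":0,"az":0},{"x":0.06,"y":-0.35,"z":0,"ax":0,"ay":0,"az":0},{"x":0.08,"y":-0.45,"z":0,"ax":0,"ay":0,"az":0},{"x":0.1,"y":-0.55,"z":0,"ax":0,"ay":0,"az":0},{"x":0.1,"y":-0.61,"z":0,"ax":0,"ay":0,"az":0},{"x":0.1,"y":-0.64,"z":0,"ax":0,"ay":0,"az":0},{"x":0.1,"y":-0.64,"z":0,"ax":0,"ay":0,"az":0},{"x":0.1,"y":-0.64,"z":0,"ax":0,"ay":0,"az":0}]'
python3 - <<'E'
from h import *
s=state();print(goto([508.8,-172.2,40],s))
d=imaging.capture("side");print(knobs(d,"yellow",zt=s["eef_pos"][2]+56,tol=8))
E
```

```text
time: 22.28
eef_pos: [507.4, -170.0, 151.7]
ee_rot: [0.02, 1.0, 0.0, -0.001]
force: [-0.4, -0.5, -1.6]
gripper_width: 37.0
grip_force: 101.2
t22.3 tcp [ 507.4 -170.   151.7] w37.0 gf101 F [-0.4 -0.5 -1.6] tool z [-0.002  0.001 -1.   ] y [0.041 0.999 0.001]
[-0.006 -0.007  0.372]
[(array([ 504.3, -174. ]), 'mean', array([ 501.7, -170.7]), 'd', 45.7, 'z', np.float64(206.1), 'px', array([403., 248.]))]
```

```bash
python3 -m inch '[{"x":-0.004,"y":-0.007,"z":0.06,"ax":0,"ay":0,"az":0},{"x":-0.004,"y":-0.007,"z":0.14,"ax":0,"ay":0,"az":0},{"x":-0.004,"y":-0.007,"z":0.22,"ax":0,"ay":0,"az":0},{"x":-0.004,"y":-0.007,"z":0.28,"ax":0,"ay":0,"az":0},{"x":-0.004,"y":-0.007,"z":0.32,"ax":0,"ay":0,"az":0},{"x":-0.004,"y":-0.007,"z":0.345,"ax":0,"ay":0,"az":0},{"x":-0.004,"y":-0.007,"z":0.355,"ax":0,"ay":0,"az":0},{"x":-0.004,"y":-0.007,"z":0.36,"ax":0,"ay":0,"az":0},{"x":-0.004,"y":-0.007,"z":0.36,"ax":0,"ay":0,"az":0}]'
python3 -m inch '[{"x":0,"y":0,"z":0.005,"ax":0,"ay":0,"az":0},{"x":0,"y":0,"z":0.008,"ax":0,"ay":0,"az":0},{"x":0,"y":0,"z":0.01,"ax":0,"ay":0,"az":0},{"x":0,"y":0,"z":0.01,"ax":0,"ay":0,"az":0}]'
python3 - <<'E'
from h import *
s=state()
d=imaging.capture("side");print(knobs(d,"yellow",zt=94,tol=8))
E
```

```text
time: 23.08
eef_pos: [509.7, -173.2, 45.8]
ee_rot: [0.02, 1.0, -0.0, 0.001]
force: [-0.7, 0.1, -2.4]
gripper_width: 36.6
grip_force: 101.2
time: 23.42
eef_pos: [509.1, -173.3, 42.3]
ee_rot: [0.02, 1.0, -0.0, 0.0]
force: [-0.1, 0.2, -2.7]
gripper_width: 36.8
grip_force: 101.2
t23.4 tcp [ 509.1 -173.3   42.3] w36.8 gf101 F [-0.1  0.2 -2.7] tool z [ 0. -0. -1.] y [ 0.041  0.999 -0.   ]
[(array([ 508.6, -181.4]), 'mean', array([ 505.4, -172.1]), 'd', 57.4, 'z', np.float64(96.5), 'px', array([399., 298.]))]
```

```bash
python3 -m inch '[{"x":0,"y":0,"z":0.004,"ax":0,"ay":0,"az":0},{"x":0,"y":0,"z":0.007,"ax":0,"ay":0,"az":0},{"x":0,"y":0,"z":0.007,"ax":0,"ay":0,"az":0},{"x":0,"y":0,"z":0.007,"ax":0,"ay":0,"az":0}]'
python3 -m inch '[{"x":0,"y":0,"z":0.003,"ax":0,"ay":0,"az":0},{"x":0,"y":0,"z":0.005,"ax":0,"ay":0,"az":0},{"x":0,"y":0,"z":0.005,"ax":0,"ay":0,"az":0}]'
python3 - <<'E'
from h import *
s=state()
d=imaging.capture("side");print(knobs(d,"yellow",zt=94,tol=8))
E
```

```text
time: 23.8
eef_pos: [508.8, -173.1, 39.8]
ee_rot: [0.02, 1.0, 0.0, -0.0]
force: [-0.2, -0.2, -2.5]
gripper_width: 36.8
grip_force: 101.2
time: 24.05
eef_pos: [509.3, -173.3, 39.4]
ee_rot: [0.02, 1.0, -0.0, 0.0]
force: [-3.0, 0.7, 6.3]
gripper_width: 36.9
grip_force: 102.2
t24.1 tcp [ 509.3 -173.3   39.4] w36.9 gf102 F [-3.   0.7  6.3] tool z [ 0.001 -0.    -1.   ] y [ 0.04   0.999 -0.   ]
[(array([ 507.7, -177.3]), 'mean', array([ 504.5, -172.7]), 'd', 47.0, 'z', np.float64(93.6), 'px', array([399., 299.]))]
```

Floor contact. Release and head for blue.

```bash
python3 -m inch '[{"x":0,"y":0,"z":0,"ax":0,"ay":0,"az":0},{"x":0,"y":0,"z":0,"ax":0,"ay":0,"az":0},{"x":0,"y":0,"z":0,"ax":0,"ay":0,"az":0},{"x":0,"y":0,"z":0,"ax":0,"ay":0,"az":0},{"x":0,"y":0,"z":0,"ax":0,"ay":0,"az":0},{"x":0,"y":0,"z":0,"ax":0,"ay":0,"az":0}]' 0.6
python3 -m inch '[{"x":0,"y":0,"z":-0.02,"ax":0,"ay":0,"az":0},{"x":0,"y":0,"z":-0.06,"ax":0,"ay":0,"az":0},{"x":0,"y":0,"z":-0.12,"ax":0,"ay":0,"az":0},{"x":0,"y":0,"z":-0.2,"ax":0,"ay":0,"az":0},{"x":0,"y":0,"z":-0.3,"ax":0,"ay":0,"az":0},{"x":0,"y":0.05,"z":-0.36,"ax":0,"ay":0,"az":0},{"x":-0.03,"y":0.15,"z":-0.38,"ax":0,"ay":0,"az":0},{"x":-0.06,"y":0.25,"z":-0.38,"ax":0,"ay":0,"az":0},{"x":-0.1,"y":0.37,"z":-0.38,"ax":0,"ay":0,"az":0},{"x":-0.12,"y":0.5,"z":-0.38,"ax":0,"ay":0,"az":0},{"x":-0.15,"y":0.6,"z":-0.38,"ax":0,"ay":0,"az":0},{"x":-0.15,"y":0.6,"z":-0.38,"ax":0,"ay":0,"az":0}]'
python3 - <<'E'
from h import *
s=state()
d=imaging.capture("side");c=imaging.capture("top")
for n in("red","yellow"):print(n,knobs(c,n,94),knobs(d,n,94))
b=knobs(c,"blue")[-1];print(b,knobs(d,"blue")[-1],goto([*b[0],150],s))
E
```

```text
time: 24.6
eef_pos: [509.0, -173.2, 38.3]
ee_rot: [0.02, 1.0, 0.0, -0.0]
force: [0.8, -0.2, -0.2]
gripper_width: 51.3
grip_force: 0.0
time: 25.6
eef_pos: [562.6, 10.3, 154.1]
ee_rot: [0.018, 1.0, 0.001, 0.001]
force: [0.6, -1.0, 0.3]
gripper_width: 51.1
grip_force: 0.0
t25.6 tcp [562.6  10.3 154.1] w51.1 gf0 F [ 0.6 -1.   0.3] tool z [ 0.002  0.002 -1.   ] y [0.036 0.999 0.002]
red [(array([ 504.6, -254. ]), 'mean', array([ 504.8, -254.1]), 'd', 40.8, 'z', np.float64(93.7), 'px', array([459., 264.]))] [(array([ 505. , -257.1]), 'mean', array([ 505.3, -257.1]), 'd', 44.4, 'z', np.float64(93.9), 'px', array([442., 328.]))]
yellow [(array([ 508.1, -174.5]), 'mean', array([ 508.3, -177.5]), 'd', 40.6, 'z', np.float64(93.8), 'px', array([424., 262.]))] [(array([ 508.5, -176.3]), 'mean', array([ 508.4, -175.9]), 'd', 44.4, 'z', np.float64(93.6), 'px', array([402., 299.]))]
(array([576.9, 170.3]), 'mean', array([577.3, 170.7]), 'd', 40.8, 'z', np.float64(89.2), 'px', array([268., 228.])) (array([576.4, 167.4]), 'mean', array([576.7, 168.4]), 'd', 46.7, 'z', np.float64(89.3), 'px', array([296., 196.])) [-0.028  0.535  0.015]
```

```bash
python3 -m inch '[{"x":-0.01,"y":0.1,"z":0,"ax":0,"ay":0,"az":0},{"x":-0.02,"y":0.22,"z":0,"ax":0,"ay":0,"az":0},{"x":-0.03,"y":0.34,"z":0,"ax":0,"ay":0,"az":0},{"x":-0.03,"y":0.45,"z":0,"ax":0,"ay":0,"az":0},{"x":-0.03,"y":0.52,"z":0,"ax":0,"ay":0,"az":0},{"x":-0.03,"y":0.54,"z":0,"ax":0,"ay":0,"az":0},{"x":-0.03,"y":0.54,"z":0,"ax":0,"ay":0,"az":0},{"x":-0.03,"y":0.54,"z":0,"ax":0,"ay":0,"az":0}]' 0.75
python3 - <<'E'
from h import *
s=state()
w=imaging.capture("wrist");d=imaging.capture("side");print(knobs(w,"blue"),knobs(d,"blue")[-1]);print(goto([576.8,171.5,33],s))
E
```

```text
time: 26.37
eef_pos: [576.9, 165.0, 152.7]
ee_rot: [0.02, 1.0, -0.0, 0.0]
force: [-0.2, 0.2, 0.6]
gripper_width: 64.0
grip_force: 0.0
t26.4 tcp [576.9 165.  152.7] w64.0 gf0 F [-0.2  0.2  0.6] tool z [ 0.    -0.001 -1.   ] y [ 0.041  0.999 -0.001]
[(array([578.2, 173.5]), 'mean', array([578.1, 173.3]), 'd', 41.9, 'z', np.float64(90.3), 'px', array([333., 249.])), ('low', array([635., 414.]), array([786.2, 482.3,  21.4]), np.float64(330.9)), ('low', array([555., 422.]), array([783.6, 391.1,  31. ]), np.float64(264.7)), ('low', array([525., 472.]), array([859. , 376.4,  18. ]), np.float64(261.0))] (array([577.4, 168.4]), 'mean', array([577. , 168.6]), 'd', 46.3, 'z', np.float64(89.5), 'px', array([296., 196.]))
[0.001 0.022 0.399]
```

```bash
python3 -m inch '[{"x":0,"y":0.025,"z":0.1,"ax":0,"ay":0,"az":0},{"x":0,"y":0.025,"z":0.2,"ax":0,"ay":0,"az":0},{"x":0,"y":0.025,"z":0.28,"ax":0,"ay":0,"az":0},{"x":0,"y":0.025,"z":0.34,"ax":0,"ay":0,"az":0},{"x":0,"y":0.025,"z":0.38,"ax":0,"ay":0,"az":0},{"x":0,"y":0.025,"z":0.398,"ax":0,"ay":0,"az":0},{"x":0,"y":0.025,"z":0.398,"ax":0,"ay":0,"az":0}]'
python3 -m inch '[{"x":0,"y":0,"z":0,"ax":0,"ay":0,"az":0},{"x":0,"y":0,"z":0,"ax":0,"ay":0,"az":0},{"x":0,"y":0,"z":0,"ax":0,"ay":0,"az":0},{"x":0,"y":0,"z":0,"ax":0,"ay":0,"az":0},{"x":0,"y":0,"z":0,"ax":0,"ay":0,"az":0},{"x":0,"y":0,"z":0,"ax":0,"ay":0,"az":0}]' 0 100
python3 -m inch '[{"x":0,"y":0,"z":-0.03,"ax":0,"ay":0,"az":0},{"x":0,"y":0,"z":-0.1,"ax":0,"ay":0,"az":0},{"x":0,"y":0,"z":-0.2,"ax":0,"ay":0,"az":0},{"x":0,"y":-0.03,"z":-0.28,"ax":0,"ay":0,"az":0},{"x":0.02,"y":-0.1,"z":-0.3,"ax":0,"ay":0,"az":0},{"x":0.04,"y":-0.2,"z":-0.3,"ax":0,"ay":0,"az":0},{"x":0.06,"y":-0.3,"z":-0.3,"ax":0,"ay":0,"az":0},{"x":0.08,"y":-0.4,"z":-0.25,"ax":0,"ay":0,"az":0},{"x":0.08,"y":-0.48,"z":-0.18,"ax":0,"ay":0,"az":0},{"x":0.08,"y":-0.52,"z":-0.15,"ax":0,"ay":0,"az":0},{"x":0.08,"y":-0.52,"z":-0.15,"ax":0,"ay":0,"az":0},{"x":0.08,"y":-0.52,"z":-0.15,"ax":0,"ay":0,"az":0}]'
python3 - <<'E'
from h import *
s=state()
d=imaging.capture("side");print(knobs(d,"blue",zt=s["eef_pos"][2]+58,tol=8)[-1])
E
```

```text
time: 27.05
eef_pos: [576.4, 172.8, 31.9]
ee_rot: [0.021, 1.0, -0.0, -0.001]
force: [0.1, -0.0, -0.8]
gripper_width: 63.8
grip_force: 0.0
time: 27.55
eef_pos: [579.0, 174.0, 35.5]
ee_rot: [0.02, 1.0, 0.0, 0.002]
force: [-0.2, -2.5, 6.0]
gripper_width: 36.8
grip_force: 100.6
time: 28.55
eef_pos: [546.1, 19.0, 77.7]
ee_rot: [0.021, 1.0, 0.0, -0.001]
force: [-0.5, -1.0, -2.7]
gripper_width: 36.8
grip_force: 100.8
t28.6 tcp [546.1  19.   77.7] w36.8 gf101 F [-0.5 -1.  -2.7] tool z [-0.002  0.001 -1.   ] y [0.042 0.999 0.001]
(array([541.1,  13.6]), 'mean', array([537.9,  17.5]), 'd', 42.0, 'z', np.float64(132.0), 'px', array([333., 219.]))
```

Blue is held. Lean, hold, level, lift and carry to the (+,+) pocket.

```bash
python3 -m inch '[{"x":0,"y":0,"z":0,"ax":0.01,"ay":0,"az":0},{"x":0,"y":0,"z":0,"ax":0.025,"ay":0,"az":0},{"x":0,"y":0,"z":0,"ax":0.04,"ay":0,"az":0},{"x":0,"y":0,"z":0,"ax":0.055,"ay":0,"az":0},{"x":0,"y":0,"z":0,"ax":0.07,"ay":0,"az":0},{"x":0,"y":0,"z":0,"ax":0.08,"ay":0,"az":0},{"x":0,"y":0,"z":0,"ax":0.083,"ay":0,"az":0},{"x":0,"y":0,"z":0,"ax":0.083,"ay":0,"az":0},{"x":0,"y":0,"z":0,"ax":0.083,"ay":0,"az":0},{"x":0,"y":0,"z":0,"ax":0.083,"ay":0,"az":0},{"x":0,"y":0,"z":0,"ax":0.083,"ay":0,"az":0},{"x":0,"y":0,"z":0,"ax":0.083,"ay":0,"az":0}]'
for i in 1 2; do python3 -m inch '[{"x":0,"y":0,"z":0,"ax":0,"ay":0,"az":0},{"x":0,"y":0,"z":0,"ax":0,"ay":0,"az":0},{"x":0,"y":0,"z":0,"ax":0,"ay":0,"az":0},{"x":0,"y":0,"z":0,"ax":0,"ay":0,"az":0},{"x":0,"y":0,"z":0,"ax":0,"ay":0,"az":0},{"x":0,"y":0,"z":0,"ax":0,"ay":0,"az":0},{"x":0,"y":0,"z":0,"ax":0,"ay":0,"az":0},{"x":0,"y":0,"z":0,"ax":0,"ay":0,"az":0},{"x":0,"y":0,"z":0,"ax":0,"ay":0,"az":0},{"x":0,"y":0,"z":0,"ax":0,"ay":0,"az":0}]'; done
python3 -m inch '[{"x":0,"y":0,"z":0,"ax":-0.01,"ay":0,"az":0},{"x":0,"y":0,"z":0,"ax":-0.025,"ay":0,"az":0},{"x":0,"y":0,"z":0,"ax":-0.04,"ay":0,"az":0},{"x":0,"y":0,"z":0,"ax":-0.055,"ay":0,"az":0},{"x":0,"y":0,"z":0,"ax":-0.07,"ay":0,"az":0},{"x":0,"y":0,"z":0,"ax":-0.08,"ay":0,"az":0},{"x":0,"y":0,"z":0,"ax":-0.083,"ay":0,"az":0},{"x":0,"y":0,"z":0,"ax":-0.083,"ay":0,"az":0}]'
python3 -m inch '[{"x":0,"y":0,"z":-0.05,"ax":0,"ay":0,"az":0},{"x":0,"y":0,"z":-0.13,"ax":0,"ay":0,"az":0},{"x":0,"y":0,"z":-0.2,"ax":0,"ay":0,"az":0},{"x":0,"y":0,"z":-0.25,"ax":0,"ay":0,"az":0},{"x":0,"y":0,"z":-0.25,"ax":0,"ay":0,"az":0}]'
python3 - <<'E'
from h import *
s=state();print(goto([594.8,-175.8,150],s))
d=imaging.capture("side");print(knobs(d,"blue",zt=s["eef_pos"][2]+56,tol=8)[-1]); print(knobs(d,"yellow",94),knobs(d,"red",94))
E
```

```text
time: 29.6
eef_pos: [547.1, 18.2, 78.7]
ee_rot: [0.021, 0.966, -0.257, -0.005]
force: [0.5, -0.3, -3.0]
gripper_width: 36.5
grip_force: 101.3
time: 30.43
eef_pos: [546.7, 19.0, 78.0]
ee_rot: [0.02, 0.966, -0.258, -0.005]
force: [0.1, -0.1, -2.8]
gripper_width: 37.0
grip_force: 101.3
time: 31.27
eef_pos: [546.8, 19.0, 78.0]
ee_rot: [0.02, 0.966, -0.258, -0.005]
force: [1.3, 1.1, -3.9]
gripper_width: 37.2
grip_force: 101.3
time: 31.93
eef_pos: [546.6, 17.3, 78.1]
ee_rot: [0.022, 1.0, -0.0, -0.0]
force: [-0.1, 0.3, -2.9]
gripper_width: 36.8
grip_force: 101.5
time: 32.35
eef_pos: [549.0, 19.7, 156.8]
ee_rot: [0.02, 1.0, -0.001, 0.003]
force: [0.8, -0.6, -2.1]
gripper_width: 37.0
grip_force: 101.5
t32.4 tcp [549.   19.7 156.8] w37.0 gf101 F [ 0.8 -0.6 -2.1] tool z [ 0.005 -0.002 -1.   ] y [ 0.039  0.999 -0.002]
[-0.178 -0.645  0.025]
(array([542.3,  15.6]), 'mean', array([540.6,  18.9]), 'd', 47.3, 'z', np.float64(211.0), 'px', array([333., 183.]))
[(array([ 508.4, -176.6]), 'mean', array([ 508.3, -176. ]), 'd', 44.9, 'z', np.float64(93.7), 'px', array([402., 299.]))] [(array([ 504.3, -257. ]), 'mean', array([ 505.4, -256.8]), 'd', 45.4, 'z', np.float64(93.9), 'px', array([442., 327.]))]
```

```bash
python3 -m inch '[{"x":-0.02,"y":-0.05,"z":0,"ax":0,"ay":0,"az":0},{"x":-0.05,"y":-0.15,"z":0,"ax":0,"ay":0,"az":0},{"x":-0.08,"y":-0.25,"z":0,"ax":0,"ay":0,"az":0},{"x":-0.11,"y":-0.35,"z":0,"ax":0,"ay":0,"az":0},{"x":-0.14,"y":-0.45,"z":0,"ax":0,"ay":0,"az":0},{"x":-0.17,"y":-0.55,"z":0,"ax":0,"ay":0,"az":0},{"x":-0.18,"y":-0.62,"z":0,"ax":0,"ay":0,"az":0},{"x":-0.183,"y":-0.647,"z":0,"ax":0,"ay":0,"az":0},{"x":-0.183,"y":-0.647,"z":0,"ax":0,"ay":0,"az":0},{"x":-0.183,"y":-0.647,"z":0,"ax":0,"ay":0,"az":0}]'
python3 -m inch '[{"x":0,"y":0,"z":0.06,"ax":0,"ay":0,"az":0},{"x":0,"y":0,"z":0.14,"ax":0,"ay":0,"az":0},{"x":0,"y":0,"z":0.2,"ax":0,"ay":0,"az":0},{"x":0,"y":0,"z":0.2,"ax":0,"ay":0,"az":0}]'
python3 - <<'E'
from h import *
s=state();print(goto([594.8,-175.8,40],s))
d=imaging.capture("side");print(knobs(d,"blue",zt=s["eef_pos"][2]+56,tol=8)[-1])
E
```

```text
time: 33.23
eef_pos: [592.9, -176.1, 151.2]
ee_rot: [0.02, 1.0, 0.001, -0.001]
force: [-0.4, 0.7, -1.6]
gripper_width: 37.0
grip_force: 101.4
time: 33.57
eef_pos: [590.3, -173.8, 87.4]
ee_rot: [0.019, 1.0, 0.002, -0.004]
force: [-1.2, 0.5, -4.8]
gripper_width: 36.8
grip_force: 101.5
t33.6 tcp [ 590.3 -173.8   87.4] w36.8 gf101 F [-1.2  0.5 -4.8] tool z [-0.008  0.003 -1.   ] y [0.039 0.999 0.003]
[-0.017 -0.006  0.158]
(array([ 586.9, -177.4]), 'mean', array([ 585.6, -174.7]), 'd', 44.8, 'z', np.float64(141.7), 'px', array([434., 254.]))
```

```bash
python3 -m inch '[{"x":-0.004,"y":0,"z":0,"ax":0,"ay":0,"az":0},{"x":-0.004,"y":0,"z":0.04,"ax":0,"ay":0,"az":0},{"x":-0.004,"y":0,"z":0.08,"ax":0,"ay":0,"az":0},{"x":-0.004,"y":0,"z":0.12,"ax":0,"ay":0,"az":0},{"x":-0.004,"y":0,"z":0.145,"ax":0,"ay":0,"az":0},{"x":-0.004,"y":0,"z":0.16,"ax":0,"ay":0,"az":0},{"x":-0.004,"y":0,"z":0.164,"ax":0,"ay":0,"az":0},{"x":-0.004,"y":0,"z":0.164,"ax":0,"ay":0,"az":0}]'
python3 -m inch '[{"x":0,"y":0,"z":0.003,"ax":0,"ay":0,"az":0},{"x":0,"y":0,"z":0.006,"ax":0,"ay":0,"az":0},{"x":0,"y":0,"z":0.006,"ax":0,"ay":0,"az":0},{"x":0,"y":0,"z":0.006,"ax":0,"ay":0,"az":0}]'
python3 - <<'E'
from h import *
s=state()
d=imaging.capture("side");print(knobs(d,"blue",zt=94,tol=8)[-1])
E
```

```text
time: 34.28
eef_pos: [594.5, -177.2, 43.1]
ee_rot: [0.02, 1.0, 0.0, -0.001]
force: [0.0, -0.2, -3.8]
gripper_width: 36.8
grip_force: 101.5
time: 34.62
eef_pos: [595.2, -177.4, 42.4]
ee_rot: [0.02, 1.0, -0.0, 0.0]
force: [0.0, -0.8, -3.2]
gripper_width: 36.6
grip_force: 101.5
t34.6 tcp [ 595.2 -177.4   42.4] w36.6 gf101 F [ 0.  -0.8 -3.2] tool z [ 0.001 -0.    -1.   ] y [ 0.04   0.999 -0.   ]
(array([ 596. , -185.5]), 'mean', array([ 592.4, -176.7]), 'd', 56.5, 'z', np.float64(96.4), 'px', array([434., 274.]))
```

```bash
python3 -m inch '[{"x":0,"y":0,"z":0.003,"ax":0,"ay":0,"az":0},{"x":0,"y":0,"z":0.006,"ax":0,"ay":0,"az":0},{"x":0,"y":0,"z":0.009,"ax":0,"ay":0,"az":0},{"x":0,"y":0,"z":0.011,"ax":0,"ay":0,"az":0},{"x":0,"y":0,"z":0.011,"ax":0,"ay":0,"az":0}]'
python3 - <<'E'
from h import *
s=state()
d=imaging.capture("side");print(knobs(d,"blue",zt=94,tol=8)[-1])
E
```

```text
time: 35.08
eef_pos: [595.4, -177.3, 39.5]
ee_rot: [0.02, 1.0, -0.0, 0.0]
force: [-2.1, 1.4, 4.3]
gripper_width: 36.9
grip_force: 102.5
t35.1 tcp [ 595.4 -177.3   39.5] w36.9 gf102 F [-2.1  1.4  4.3] tool z [ 0.001 -0.    -1.   ] y [ 0.04   0.999 -0.   ]
(array([ 593. , -181.2]), 'mean', array([ 591.4, -177.3]), 'd', 47.2, 'z', np.float64(93.8), 'px', array([434., 274.]))
```

Blue is on the floor. Release, rise, go over the lid with the fingers shut, and get behind it.

```bash
python3 -m inch '[{"x":0,"y":0,"z":0,"ax":0,"ay":0,"az":0},{"x":0,"y":0,"z":0,"ax":0,"ay":0,"az":0},{"x":0,"y":0,"z":0,"ax":0,"ay":0,"az":0},{"x":0,"y":0,"z":0,"ax":0,"ay":0,"az":0},{"x":0,"y":0,"z":0,"ax":0,"ay":0,"az":0},{"x":0,"y":0,"z":0,"ax":0,"ay":0,"az":0}]' 0.6
python3 -m inch '[{"x":0,"y":0,"z":-0.02,"ax":0,"ay":0,"az":0},{"x":0,"y":0,"z":-0.06,"ax":0,"ay":0,"az":0},{"x":0,"y":0,"z":-0.12,"ax":0,"ay":0,"az":0},{"x":0,"y":0,"z":-0.2,"ax":0,"ay":0,"az":0},{"x":0,"y":0,"z":-0.3,"ax":0,"ay":0,"az":0},{"x":0,"y":0,"z":-0.4,"ax":0,"ay":0,"az":0},{"x":0,"y":0,"z":-0.5,"ax":0,"ay":0,"az":0},{"x":0,"y":0,"z":-0.6,"ax":0,"ay":0,"az":0},{"x":0,"y":0,"z":-0.7,"ax":0,"ay":0,"az":0},{"x":0,"y":0,"z":-0.77,"ax":0,"ay":0,"az":0},{"x":0,"y":0,"z":-0.8,"ax":0,"ay":0,"az":0},{"x":0,"y":0,"z":-0.8,"ax":0,"ay":0,"az":0}]'
python3 -m inch '[{"x":0,"y":0,"z":0,"ax":0,"ay":0,"az":0},{"x":0,"y":0,"z":0,"ax":0,"ay":0,"az":0},{"x":0,"y":0,"z":0,"ax":0,"ay":0,"az":0},{"x":0,"y":0,"z":0,"ax":0,"ay":0,"az":0}]' 0
python3 - <<'E'
from h import *
s=state();print(s["joint_positions"].round(2))
d=imaging.capture("side");c=imaging.capture("top")
for n in("red","yellow","blue"):print(n,knobs(d,n,94)[-1])
for k in(c,d):
  o=blobs(k,"orange");o=max(o,key=len);q=depthpts(k,o);q=q[q[:,2]<300];print("tab",np.median(q,0).round(1),q.max(0).round(1))
print(goto([539.5,-480,280],s))
E
```

```text
time: 35.63
eef_pos: [594.9, -177.2, 38.6]
ee_rot: [0.02, 1.0, -0.0, -0.0]
force: [-0.4, 0.6, -0.6]
gripper_width: 51.0
grip_force: 0.0
time: 36.63
eef_pos: [596.3, -177.7, 283.0]
ee_rot: [0.02, 1.0, -0.001, 0.003]
force: [-0.6, -0.7, -0.0]
gripper_width: 51.1
grip_force: 0.0
time: 36.97
eef_pos: [594.2, -176.9, 276.6]
ee_rot: [0.02, 1.0, 0.001, -0.002]
force: [0.1, -0.4, 0.3]
gripper_width: 3.1
grip_force: 0.0
t37.0 tcp [ 594.2 -176.9  276.6] w3.1 gf0 F [ 0.1 -0.4  0.3] tool z [-0.003  0.001 -1.   ] y [0.04  0.999 0.001]
[-0.37  0.17  1.3   0.    1.68 -1.9 ]
red (array([ 504.8, -257.4]), 'mean', array([ 506. , -256.9]), 'd', 45.9, 'z', np.float64(94.0), 'px', array([442., 327.]))
yellow (array([ 507.9, -175.9]), 'mean', array([ 508.3, -176. ]), 'd', 45.1, 'z', np.float64(93.7), 'px', array([402., 299.]))
blue (array([ 594.2, -181.9]), 'mean', array([ 594.3, -180.8]), 'd', 45.6, 'z', np.float64(93.5), 'px', array([436., 274.]))
tab [ 543.6 -388.1  223.8] [ 567.8 -379.3  234.3]
tab [ 532.3 -391.2  227.1] [ 569.8 -381.2  232.6]
[ 0.141 -1.017 -0.012]
```

```bash
python3 -m inch '[{"x":0.02,"y":-0.1,"z":0,"ax":0,"ay":0,"az":0},{"x":0.04,"y":-0.2,"z":0,"ax":0,"ay":0,"az":0},{"x":0.06,"y":-0.3,"z":0,"ax":0,"ay":0,"az":0},{"x":0.08,"y":-0.4,"z":0,"ax":0,"ay":0,"az":0},{"x":0.1,"y":-0.5,"z":0,"ax":0,"ay":0,"az":0},{"x":0.12,"y":-0.6,"z":0,"ax":0,"ay":0,"az":0},{"x":0.14,"y":-0.7,"z":0,"ax":0,"ay":0,"az":0},{"x":0.14,"y":-0.8,"z":0,"ax":0,"ay":0,"az":0},{"x":0.14,"y":-0.9,"z":0,"ax":0,"ay":0,"az":0},{"x":0.14,"y":-0.98,"z":0,"ax":0,"ay":0,"az":0},{"x":0.14,"y":-1,"z":0,"ax":0,"ay":0,"az":0},{"x":0.14,"y":-1,"z":0,"ax":0,"ay":0,"az":0}]'
python3 -m inch '[{"x":0,"y":-0.01,"z":0.1,"ax":0,"ay":0,"az":0},{"x":0,"y":-0.01,"z":0.2,"ax":0,"ay":0,"az":0},{"x":0,"y":-0.01,"z":0.3,"ax":0,"ay":0,"az":0},{"x":0,"y":-0.01,"z":0.38,"ax":0,"ay":0,"az":0},{"x":0,"y":-0.01,"z":0.45,"ax":0,"ay":0,"az":0},{"x":0,"y":-0.01,"z":0.48,"ax":0,"ay":0,"az":0},{"x":0,"y":-0.01,"z":0.49,"ax":0,"ay":0,"az":0},{"x":0,"y":-0.01,"z":0.49,"ax":0,"ay":0,"az":0}]'
python3 - <<'E'
from h import *
s=state();print(s["joint_positions"].round(2))
d=imaging.capture("side");c=imaging.capture("top");cv2.imwrite("pics/e.png",np.hstack([cv2.resize(d["frame"][60:440,330:640],(408,500)),cv2.resize(c["frame"][160:360,380:540+100],(390,300)).copy() if 0 else cv2.copyMakeBorder(cv2.resize(c["frame"][160:360,380:640],(390,300)),0,200,0,0,0)]))
E
```

```text
time: 38.07
eef_pos: [539.8, -476.9, 277.1]
ee_rot: [0.021, 1.0, 0.001, -0.001]
force: [-0.5, 0.8, -0.4]
gripper_width: -0.2
grip_force: 0.0
time: 38.73
eef_pos: [540.9, -477.3, 131.6]
ee_rot: [0.02, 1.0, 0.0, -0.0]
force: [0.9, 0.7, -0.4]
gripper_width: -0.1
grip_force: 0.0
t38.7 tcp [ 540.9 -477.3  131.6] w-0.1 gf0 F [ 0.9  0.7 -0.4] tool z [-0.     0.001 -1.   ] y [0.04  0.999 0.001]
[-0.79  0.49  1.17  0.    1.48 -2.33]
```

View pics/e.png

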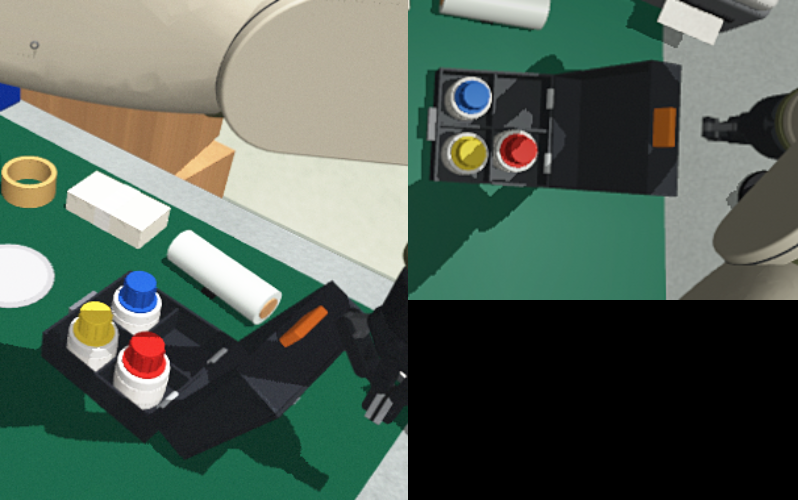

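The fingers are behind the lid, centred on the tab, and all three jars are in their pockets. Push the lid along its arc slowly.

```bash
python3 -m inch '[{"x":0,"y":0.03,"z":0,"ax":0,"ay":0,"az":0},{"x":0,"y":0.06,"z":-0.005,"ax":0,"ay":0,"az":0},{"x":0,"y":0.097,"z":-0.015,"ax":0,"ay":0,"az":0},{"x":0,"y":0.125,"z":-0.04,"ax":0,"ay":0,"az":0},{"x":0,"y":0.155,"z":-0.066,"ax":0,"ay":0,"az":0},{"x":0,"y":0.183,"z":-0.091,"ax":0,"ay":0,"az":0}]'
python3 -m inch '[{"x":0,"y":0.032,"z":-0.02,"ax":0,"ay":0,"az":0},{"x":0,"y":0.067,"z":-0.04,"ax":0,"ay":0,"az":0},{"x":0,"y":0.1,"z":-0.06,"ax":0,"ay":0,"az":0},{"x":0,"y":0.137,"z":-0.072,"ax":0,"ay":0,"az":0},{"x":0,"y":0.173,"z":-0.085,"ax":0,"ay":0,"az":0},{"x":0,"y":0.21,"z":-0.097,"ax":0,"ay":0,"az":0}]'
python3 - <<'E'
from h import *
s=state()
d=imaging.capture("side");c=imaging.capture("top")
for k in(c,d):
  for o in blobs(k,"orange"):
    q=depthpts(k,o);q=q[q[:,2]<400]
    if len(q)>20:print("tab",np.median(q,0).round(1),q.max(0).round(1))
E
```

```text
time: 39.33
eef_pos: [543.3, -422.6, 160.6]
ee_rot: [0.02, 1.0, -0.001, 0.0]
force: [1.1, -3.3, -1.8]
gripper_width: -0.1
grip_force: 1.1
time: 39.83
eef_pos: [545.7, -359.5, 188.8]
ee_rot: [0.02, 1.0, -0.0, 0.0]
force: [0.1, -2.2, 2.5]
gripper_width: -0.1
grip_force: 1.6
t39.8 tcp [ 545.7 -359.5  188.8] w-0.1 gf2 F [ 0.1 -2.2  2.5] tool z [ 0.001 -0.    -1.   ] y [ 0.041  0.999 -0.   ]
tab [ 546.  -305.9  251.2] [ 570.6 -299.6  255.1]
tab [ 542.4 -313.2  241.3] [ 588.1 -305.8  281.1]
```

Force is a few newtons and the lid is at about 1.6 rad. Continue.

```bash
python3 -m inch '[{"x":0,"y":0.04,"z":-0.005,"ax":0,"ay":0,"az":0},{"x":0,"y":0.08,"z":-0.01,"ax":0,"ay":0,"az":0},{"x":0,"y":0.117,"z":-0.015,"ax":0,"ay":0,"az":0},{"x":0,"y":0.155,"z":-0.012,"ax":0,"ay":0,"az":0},{"x":0,"y":0.195,"z":-0.01,"ax":0,"ay":0,"az":0},{"x":0,"y":0.233,"z":-0.007,"ax":0,"ay":0,"az":0},{"x":0,"y":0.27,"z":0.003,"ax":0,"ay":0,"az":0},{"x":0,"y":0.307,"z":0.013,"ax":0,"ay":0,"az":0},{"x":0,"y":0.343,"z":0.023,"ax":0,"ay":0,"az":0},{"x":0,"y":0.378,"z":0.041,"ax":0,"ay":0,"az":0},{"x":0,"y":0.413,"z":0.059,"ax":0,"ay":0,"az":0},{"x":0,"y":0.447,"z":0.077,"ax":0,"ay":0,"az":0}]'
python3 - <<'E'
from h import *
s=state()
d=imaging.capture("side");c=imaging.capture("top")
for k in(c,d):
  for o in blobs(k,"orange",30):
    q=depthpts(k,o);q=q[q[:,2]<400]
    if len(q)>20:print("tab",np.median(q,0).round(1),q.max(0).round(1))
E
```

```text
time: 40.93
eef_pos: [550.8, -225.0, 164.1]
ee_rot: [0.02, 1.0, 0.0, -0.0]
force: [0.0, -0.3, 1.6]
gripper_width: 0.1
grip_force: 0.9
t40.9 tcp [ 550.8 -225.   164.1] w0.1 gf1 F [ 0.  -0.3  1.6] tool z [-0.001  0.001 -1.   ] y [0.04  0.999 0.001]
tab [ 552.5 -168.   187.7] [ 576.9 -156.6  194.4]
tab [ 551.  -173.8  186.2] [740.3 -69.3 196.2]
```

```bash
python3 -m inch '[{"x":0,"y":0.03,"z":0.024,"ax":0,"ay":0,"az":0},{"x":0,"y":0.062,"z":0.048,"ax":0,"ay":0,"az":0},{"x":0,"y":0.093,"z":0.073,"ax":0,"ay":0,"az":0},{"x":0,"y":0.118,"z":0.102,"ax":0,"ay":0,"az":0},{"x":0,"y":0.143,"z":0.131,"ax":0,"ay":0,"az":0},{"x":0,"y":0.167,"z":0.16,"ax":0,"ay":0,"az":0},{"x":0,"y":0.182,"z":0.186,"ax":0,"ay":0,"az":0},{"x":0,"y":0.197,"z":0.212,"ax":0,"ay":0,"az":0},{"x":0,"y":0.21,"z":0.237,"ax":0,"ay":0,"az":0},{"x":0,"y":0.22,"z":0.255,"ax":0,"ay":0,"az":0},{"x":0,"y":0.225,"z":0.265,"ax":0,"ay":0,"az":0},{"x":0,"y":0.225,"z":0.27,"ax":0,"ay":0,"az":0}]'
python3 -m inch '[{"x":0,"y":0,"z":0.01,"ax":0,"ay":0,"az":0},{"x":0,"y":0,"z":0.02,"ax":0,"ay":0,"az":0},{"x":0,"y":0,"z":0.03,"ax":0,"ay":0,"az":0},{"x":0,"y":0,"z":0.03,"ax":0,"ay":0,"az":0}]'
python3 - <<'E'
from h import *
s=state()
d=imaging.capture("side");c=imaging.capture("top")
for k in(c,d):
  for o in blobs(k,"orange",30):
    q=depthpts(k,o);q=q[q[:,2]<400]
    if len(q)>20:print("tab",np.median(q,0).round(1),q.max(0).round(1))
E
```

```text
time: 42.03
eef_pos: [553.3, -158.7, 83.2]
ee_rot: [0.02, 1.0, 0.0, -0.0]
force: [-0.0, 0.1, 0.2]
gripper_width: -0.1
grip_force: 0.4
time: 42.37
eef_pos: [553.4, -159.2, 74.4]
ee_rot: [0.02, 1.0, 0.0, -0.0]
force: [0.5, -0.9, 0.1]
gripper_width: 0.1
grip_force: 0.0
t42.4 tcp [ 553.4 -159.2   74.4] w0.1 gf0 F [ 0.5 -0.9  0.1] tool z [-0.001  0.    -1.   ] y [0.041 0.999 0.   ]
tab [ 548.3 -113.7   70.7] [586.8 -99.2 198.8]
```

```bash
python3 -m inch '[{"x":0,"y":0,"z":0.01,"ax":0,"ay":0,"az":0},{"x":0,"y":0,"z":0.02,"ax":0,"ay":0,"az":0},{"x":0,"y":0,"z":0.02,"ax":0,"ay":0,"az":0}]'
python3 - <<'E'
from h import *
s=state()
d=imaging.capture("side");c=imaging.capture("top")
for k in(c,d):
  for o in blobs(k,"orange",30):
    q=depthpts(k,o);print("tab",len(q),np.median(q,0).round(1))
cv2.imwrite("pics/f.png",cv2.resize(d["frame"][160:420,330:600],(622,600)))
E
```

```text
time: 42.72
eef_pos: [554.3, -159.3, 70.9]
ee_rot: [0.02, 1.0, -0.0, 0.001]
force: [-6.0, 2.5, 12.9]
gripper_width: -0.2
grip_force: 7.0
t42.7 tcp [ 554.3 -159.3   70.9] w-0.2 gf7 F [-6.   2.5 12.9] tool z [ 0.001 -0.001 -1.   ] y [ 0.04   0.999 -0.001]
tab 191 [ 548.6 -113.9   66.2]
```

View pics/f.png

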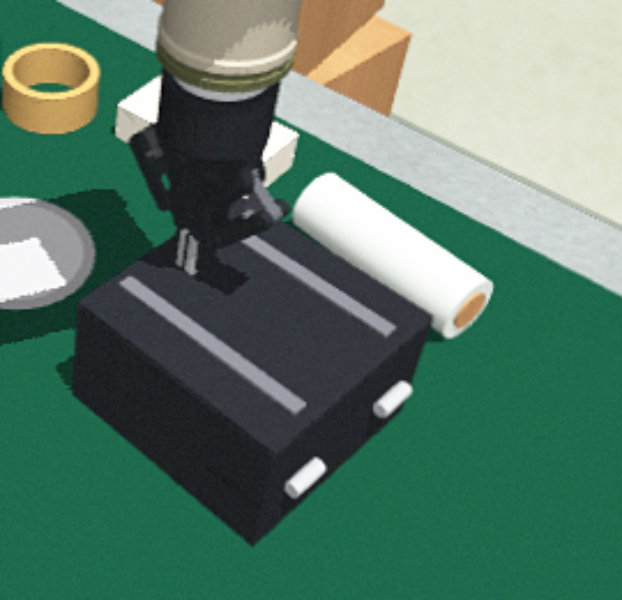

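The lid looks shut and pushes back with 13 N. One more light press, then lift away and check the top face height and slope.

```bash
python3 -m inch '[{"x":0,"y":0,"z":0.004,"ax":0,"ay":0,"az":0},{"x":0,"y":0,"z":0.008,"ax":0,"ay":0,"az":0},{"x":0,"y":0,"z":0.008,"ax":0,"ay":0,"az":0},{"x":0,"y":0,"z":0.008,"ax":0,"ay":0,"az":0}]'
python3 -m inch '[{"x":0,"y":0,"z":-0.02,"ax":0,"ay":0,"az":0},{"x":0,"y":0,"z":-0.06,"ax":0,"ay":0,"az":0},{"x":0,"y":0,"z":-0.14,"ax":0,"ay":0,"az":0},{"x":0,"y":0,"z":-0.25,"ax":0,"ay":0,"az":0},{"x":0,"y":0.1,"z":-0.35,"ax":0,"ay":0,"az":0},{"x":0,"y":0.2,"z":-0.4,"ax":0,"ay":0,"az":0},{"x":0,"y":0.3,"z":-0.4,"ax":0,"ay":0,"az":0},{"x":0,"y":0.4,"z":-0.4,"ax":0,"ay":0,"az":0},{"x":0,"y":0.5,"z":-0.4,"ax":0,"ay":0,"az":0},{"x":0,"y":0.6,"z":-0.4,"ax":0,"ay":0,"az":0},{"x":0,"y":0.7,"z":-0.4,"ax":0,"ay":0,"az":0},{"x":0,"y":0.7,"z":-0.4,"ax":0,"ay":0,"az":0}]'
python3 - <<'E'
from h import *
s=state()
d=imaging.capture("side");c=imaging.capture("top")
u,v=np.meshgrid(np.arange(390,495,2),np.arange(200,295,2));P=np.c_[u.ravel(),v.ravel()]
q=depthpts(c,P);q=q[(abs(q[:,2]-106)<15)];A=np.c_[q[:,:2]-q[:,:2].mean(0),np.ones(len(q))]
k=np.linalg.lstsq(A,q[:,2],rcond=None)[0];print("lid top",len(q),q.min(0).round(),q.max(0).round(),"height %.1f"%k[2],"slope deg",np.degrees(k[:2]).round(2))
A=(q[:,1]<-280);B=(q[:,1]>-155);print(np.median(q[A,2]),np.median(q[B,2]))
for o in blobs(c,"orange",20)+blobs(d,"orange",20):print("tab",np.median(depthpts(d if o[0][1]>295 else c,o),0).round(1),o.mean(0))
cv2.imwrite("pics/g.png",d["frame"][130:430,200:640])
E
```

```text
time: 43.15
eef_pos: [554.4, -159.4, 70.7]
ee_rot: [0.02, 1.0, -0.0, 0.001]
force: [-15.5, 5.1, 29.2]
gripper_width: -0.1
grip_force: 15.0
time: 44.15
eef_pos: [562.0, 55.7, 186.9]
ee_rot: [0.018, 1.0, 0.001, 0.0]
force: [0.6, -0.4, 0.1]
gripper_width: -0.0
grip_force: 0.0
t44.1 tcp [562.   55.7 186.9] w-0.0 gf0 F [ 0.6 -0.4  0.1] tool z [ 0.     0.002 -1.   ] y [0.037 0.999 0.002]
lid top 1631 [ 461. -305.   91.] [ 641. -126.  114.] height 106.1 slope deg [ 0.01 -0.21]
105.9580584006764 105.76904056080912
tab [ 555.2 -121.2   66. ] [395.53246753 241.37012987]
```

View pics/g.png

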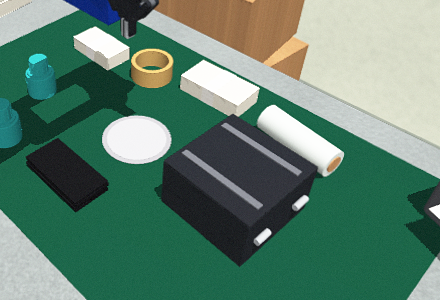

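The lid's top is flat at 106 mm (slope 0.2°), so it is shut. The robot is clear and the bystanders haven't moved. Handing in.

```bash
python3 -c "
from plant import bot
print(bot.sign_off())"
```

```text
the job is handed in; nothing more can be done
None
```

The red, yellow and blue jars (there was no green) were each leaned over the pad, held over two seconds and stood in the case; the lid is shut flat and the job is handed in, though no verdict came back.

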